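Drift an engine mount's bracket into line and bolt it

TASK

The rubber of the engine mount holds its steel bracket some millimetres off the holes in the stand. Gently work the tapered drift down through bracket and stand at the outer hole (away from the rubber block) until the holes line up, then bed its collar on the bracket, for half a second, with about 15 N more than the push that got it there, never over 50 N. With the drift left in there, drop the long flanged bolt fully home through the inner hole without forcing it; then pull the drift out and stand it back upright, fully down, in any free hole of the wooden block. Leave the other things alone.

Things in the scene. Friction and masses are not known exactly. Their poses are not given: they have to be found in the camera images.
- mount: Fixed grey stand of an engine mount. Foot plate 260x90x8; on two end walls a level plate 150x60x10, top 85 mm above the counter, open below. Two 16 mm through holes at x = -37.5 (outer) and +37.5 mm (inner), y = 0. Black rubber block 50x56 mm at x = +113 mm, under the bracket. Origin: on the counter below the plate's centre; x along the holes to the rubber, z up.
- stand_outer_hole (a point): Centre of the stand's outer hole at the grey plate's top, 85 mm above the counter; axes as the mount's. Over the plate lies the steel bracket, a bar 50 wide, 8 thick, with two 16 mm holes 75 mm apart. It slides along x only and starts 6.5 to 9.5 mm off towards the rubber, half covering this hole; the rubber holds its top at 93 to 98 mm (neither is measured).
- stand_inner_hole (a point): Centre of the stand's inner hole (next to the rubber block) at the grey plate's top. The rubber acts on the bracket as a spring of 1.2 N/mm, at rest 8 mm off line (about 10 N to hold it in line), with 2 N of rubbing.
- drift: Round steel drift, 0.16 kg. Origin: on the axis at the collar's underside, z to the handle end. Above: 26 mm collar 5 mm high, dark 20 mm handle to z = 56. Below: 15 mm straight shank to z = -25, then even taper to the 5 mm tip at z = -70. Stands in the block, collar on its top. Driven home, the collar rests on the bracket, the holes are in line within 3 mm and it stays put when let go.
- drift_tip (a point): Tip of the drift, on its axis 70 mm below its origin.
- bolt: Long flanged steel bolt, 0.09 kg. Origin: on the axis at the flange's underside, z to the head. Flange 26 mm wide, 4 thick; above it a tall hex head 19 mm wide to z = 26; below a plain shank 13 mm thick to z = -40, its last 5 mm tapering to 7 mm. Stands in the wooden block, flange on its top.
- rack: Fixed wooden block 200x60x80 mm high. Four 19 mm holes, 76 mm deep, in its top at x = -75, -25, +25, +75 mm (y = 0). Origin: centre of its underside, x along the row, z up. Drift, bolt and stub stand in the first three in varying order; the one at x = +75 mm is empty.
- stub: Short bolt with a flat round head 32 mm in diameter and 12 mm high and a 12 mm shank 30 mm long, standing in the wooden block; not needed, to be left alone. Origin: on its axis at the underside of the head.
- wrench: Steel wrench lying on the counter; to be left alone.
- socket: Steel socket 28 mm in diameter, 32 mm high; to be left alone.
- washer: Flat steel washer 32 mm in diameter, 4 mm thick; to be left alone.
- oil_filter: White oil filter 76 mm in diameter, 85 mm high; to be left alone.
- spray_can: Yellow spray can 66 mm in diameter, 190 mm high; to be left alone.
- mug: Steel mug 84 mm in diameter, 110 mm high; to be left alone.
- carton: Small carton 60 x 80 x 50 mm; to be left alone.
- collar: The collar of the drift, fixed to it: 26 mm in diameter, 5 mm high, just under the handle. Same origin and axes as the drift.
Mind the look-alikes: they are no part of the job. What is shaped like the drift but pink is not meant.

How it is judged:
On the way, in this order (a step that is already met when the one before it is completed fails the run):
1. the drift is down in the outer hole and its collar is pressed on the bracket with over 10 N (z of drift in the frame of stand_outer_hole below 0.0165 m and horizontal distance between drift and stand_outer_hole below 0.006 m and angle between drift's own z axis and vertical below 0.2 rad and contact force between collar and mount above 10 N), for 0.3 s.
2. with the drift still in the outer hole, the bolt is fully home in the inner hole (z of drift in the frame of stand_outer_hole below 0.0215 m and horizontal distance between drift and stand_outer_hole below 0.006 m and angle between each of drift, bolt's own z axis and vertical below 0.2 rad and z of bolt in the frame of stand_inner_hole below 0.0165 m and horizontal distance between bolt and stand_inner_hole below 0.006 m), for 0.2 s.
At the end, for the whole second after the job is handed in: Bolt fully home through bracket and stand at the inner hole (flange at most 16.5 mm above the stand's plate, tilt under 0.2 rad); drift upright (under 0.15 rad) in a hole of the wooden block, collar within 4 mm of its top; both at rest (z of bolt in the frame of stand_inner_hole below 0.0165 m and horizontal distance between bolt and stand_inner_hole below 0.006 m and angle between bolt's own z axis and vertical below 0.2 rad and z of drift in the frame of rack between 0.076 and 0.084 m and x of drift in the frame of rack between -0.085 and 0.085 m and y of drift in the frame of rack between -0.01 and 0.01 m and angle between drift's own z axis and vertical below 0.15 rad and linear speed of each of drift, bolt below 0.02 m/s); the robot touches nothing.
It fails at once if the collar is pressed on the bracket with over 50 N (contact force between collar and mount above 50 N).
It fails at once if the drift is forced: its contact forces with bracket and stand sum to over 100 N (contact force between drift and mount above 100 N).
It fails at once if the bolt is forced: more than 40 N between bolt and mount (contact force between bolt and mount above 40 N).
It fails at once if another thing on the counter or in the block is moved by more than 30 mm (distance of any of stub, wrench, socket, washer, oil_filter, spray_can, mug, carton from where it was at the start of the episode above 0.03 m).
It also fails if it takes over 72 s, if anything falls off the work surface, if the arm or the gripper's body presses on something with over 40 N, if the wrist force passes 120 N, or if a joint passes its speed limit or range.

ROBOT

A 6-joint arm with a two-finger parallel gripper is mounted at the origin on the work surface. World frame = base frame: x ahead of the robot, y to its left, z up, the work surface at z = 0. Lengths are in m, angles in rad, forces in N, time in s.
With the tool pointing down it reaches from about 0.25 to 0.725 m from the base axis. Payload 9.7 kg.
Tool frame: the origin (TCP) lies midway between the tips of the shut fingers; the grasp point (between the pads) lies 19 mm behind it; z points along the fingers, y is the direction in which the jaws open and shut (so a half turn about z gives the same grasp; the last joint's range is limited). The gripper opens to 85 mm and grips with 20 to 120 N. Pads are 22 mm wide; open, the fingers measure 114 mm over their backs; the gripper's body (76 mm by 85 mm) begins 54 mm behind the grasp point. The pads swing forward as they close: fully open they stand 13 mm farther back than shut.
Start: joints at [1.313, 0.087, 0.176, 1.66, 0, 1.571], TCP at [0.14, 0.532, 0.231] pointing down, gripper open.
Joint ranges: [-3.13, 3.13], [-0.85, 1.81], [-1.15, 1.24], [-2.2, 2.28], [-1.44, 1.52], [-3.14, 3.14]. Speed limits (rad/s): [2.22, 2.22, 2.57, 3.14, 3.14, 3.14].

INTERFACE

Orientations are given as a unit quaternion [x, y, z, w].
In Python, from cell import ctrl gives the robot as it stands.
- The arm moves only by the tool send_rows, never from a script. Its argument "targets" is a list that holds one entry, the list of rows, each a list of 7 numbers: the shift along the world's x, y, z each as a share of 200 mm, from -1 to 1, then the turn, a rotation vector about the world's x, y, z each as a share of pi/2 rad, from -1 to 1, then the closure, from 0 (fully open) to 1 (shut). A call has 1 to 10 rows; each row is the pose to reach, as a shift and turn from the pose commanded when the call began; what a row does not reach only later rows make up. A row lasts 1/10 s, in which the tool goes at most 50 mm and 8.59 degrees, less where a joint would pass 70% of its speed; a pose out of reach is approached as far as the arm can. A call with a number of a shift or a turn outside -1 to 1 is refused whole. A call with a gripper value outside its range is refused whole. The fingers move at their own pace and stop on an object; the grip force is fixed at half the most. Time passes only in rows, so rows that repeat a pose let the fingers close. It gives the time, the measured TCP pose, the force and the opening at its end, in the units of the state.
- ctrl.get_obs(): the state, without advancing time (a new reading comes with each control period).
- ctrl.capture(name): name is "scene" or "side" or "wrist"; returns a dict with "color" (400x640x3 uint8, red, green, blue), "intrinsics" (3x3 intrinsics, pixels), "T" (4x4, takes a point from camera to world coordinates); the wrist camera has in their place "T_tool_cam" (4x4, takes a point from camera to tool coordinates, whose origin is the TCP and whose axes are the flange's). Camera axes: x right, y up, looking along -z (the intrinsics and any distortion apply to the point x, -y, -z); pixel columns grow to the right and rows downward; lengths in m; the calibration is good to about 2 mm. A picture is of the moment at which its call begins: read the wrist's pose just before it. There is no depth.
- ctrl.job_done(): hands the job in, once; it reports no verdict.
The state is a dict: "time_s": time; "qpos": joint angles; "joint_velocities": joint speeds; "joint_efforts": joint torques, N m; "tcp_pos": TCP position; "eef_rot": TCP orientation; "force": force on the tool from outside, world axes, zero at the start; "wrist_torque": the same for the moment, N m; "opening": finger opening in m.
Only numpy, scipy, OpenCV 4.12 (cv2) and the standard library are available. Lean on these libraries where they do the work, as an engineer would, in place of code of your own. Each camera call takes 0.05 s, during which the arm holds its last target.

## Working session

There is one attempt and no reset: what is moved stays moved. The work goes in short steps, Python scripts to look and compute and a tool call to move; the robot and the scene stay as the last step left them, time stands still between calls to the robot, and variables do not carry over. Pictures are saved under pics/ and viewed, and the job is handed in when it is done.

Besides the shell and the picture viewer there is one more tool, called in YAML: its name, and indented under it one key for each argument. send_rows: Moves the arm, as the interface text tells. Shift numbers are shares of 200 mm and turn numbers shares of pi/2 rad, none past 1 either way. Its arguments: {"type":"object","properties":{"targets":{"type":"array"}},"required":["targets"]}

```bash
ls; mkdir -p pics; cat > h.py <<'E'
import numpy as np,cv2
from cell import ctrl
from scipy.spatial.transform import Rotation as R
def snap(n,f):
    o=ctrl.get_obs();c=ctrl.capture(n)
    cv2.imwrite('pics/'+f+'.png',c['color'][:,:,::-1])
    if 'T' in c: T=c['T']
    else:
        A=np.eye(4);A[:3,:3]=R.from_quat(o['eef_rot']).as_matrix();A[:3,3]=o['tcp_pos'];T=A@c['T_tool_cam']
    np.savez('pics/'+f+'.npz',T=T,K=c['intrinsics'],color=c['color'],keys=[k for k in c])
    return c,T
def ray(f,u,v):
    d=np.load('pics/'+f+'.npz');K=d['K'];T=d['T']
    x=np.array([(u-K[0,2])/K[0,0],-(v-K[1,2])/K[1,1],-1.]);return T[:3,3],T[:3,:3]@x
def atz(f,u,v,z):
    o,d=ray(f,u,v);return o+d*(z-o[2])/d[2]
def proj(f,p):
    d=np.load('pics/'+f+'.npz');K=d['K'];T=d['T'];q=T[:3,:3].T@(np.array(p)-T[:3,3])
    return np.array([K[0,2]-K[0,0]*q[0]/q[2],K[1,2]+K[1,1]*q[1]/q[2]])
def crop(f,x0,y0,x1,y1,s,out):
    im=cv2.imread('pics/'+f+'.png')[y0:y1,x0:x1];cv2.imwrite('pics/'+out+'.png',cv2.resize(im,None,fx=s,fy=s,interpolation=cv2.INTER_CUBIC))
E
python3 - <<'E'
from h import *
print(ctrl.get_obs())
for n in ['scene','side','wrist']:
    c,T=snap(n,n+'0');print(n,[k for k in c],c['intrinsics'],T.round(3))
    print({k:v for k,v in c.items() if k not in('color','intrinsics','T')})
E
```

```text
pics
{'time_s': 0.0, 'qpos': array([1.31296653e+00, 8.74517257e-02, 1.75144180e-01, 1.65983561e+00,
       1.45808801e-05, 1.57080667e+00]), 'joint_velocities': array([ 1.01405989e-03,  6.73994263e-05, -1.08898081e-03, -5.28371767e-04,
        5.42181896e-04, -6.77746490e-05]), 'joint_efforts': array([-9.33940682e-04, -5.20389676e+01,  4.64805579e+01,  1.61832094e-02,
       -1.56070757e-05, -2.63290156e-05]), 'tcp_pos': array([0.14017484, 0.53158746, 0.23059284]), 'eef_rot': array([ 1.28563226e-01,  9.91701086e-01, -6.66888567e-04, -9.37992474e-05]), 'force': array([-0.03557634, -0.27778984, -0.5497019 ]), 'wrist_torque': array([ 0.00729797, -0.00037512, -0.02423455]), 'opening': 0.08553908877767509}
scene ['color', 'intrinsics', 'T'] [[510.32204925   0.         318.45700177]
 [  0.         510.32204925 196.68847107]
 [  0.           0.           1.        ]] [[-0.533 -0.66   0.53   1.25 ]
 [ 0.846 -0.428  0.318  0.403]
 [ 0.017  0.618  0.786  1.059]
 [ 0.     0.     0.     1.   ]]
{}
side ['color', 'intrinsics', 'T'] [[420.46656985   0.         323.71962074]
 [  0.         420.46656985 200.55082199]
 [  0.           0.           1.        ]] [[-0.85   0.409 -0.331  0.167]
 [-0.526 -0.645  0.554  0.722]
 [ 0.013  0.645  0.764  1.057]
 [ 0.     0.     0.     1.   ]]
{}
wrist ['color', 'intrinsics', 'T_tool_cam'] [[358.13499505   0.         321.86793258]
 [  0.         358.13499505 197.66521815]
 [  0.           0.           1.        ]] [[ 0.255 -0.926 -0.28   0.069]
 [ 0.967  0.244  0.075  0.55 ]
 [-0.001 -0.29   0.957  0.372]
 [ 0.     0.     0.     1.   ]]
{'T_tool_cam': array([[ 9.10635797e-05,  9.57100590e-01,  2.89755848e-01,
         7.31201450e-02],
       [ 9.99999982e-01, -1.35486858e-04,  1.33253477e-04,
        -6.67055186e-04],
       [ 1.66795091e-04,  2.89755831e-01, -9.57100586e-01,
        -1.41575198e-01],
       [ 0.00000000e+00,  0.00000000e+00,  0.00000000e+00,
         1.00000000e+00]])}
```

View pics/scene0.png

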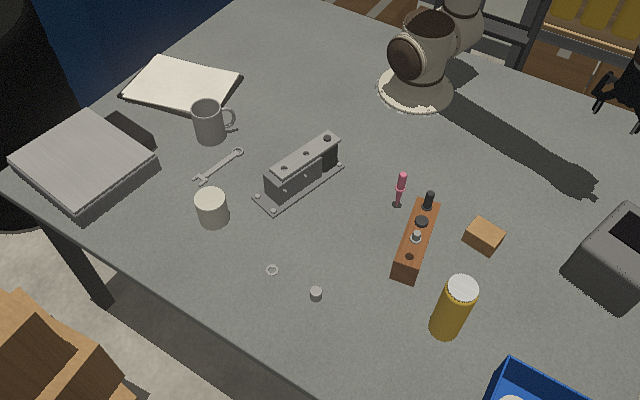

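View pics/side0.png

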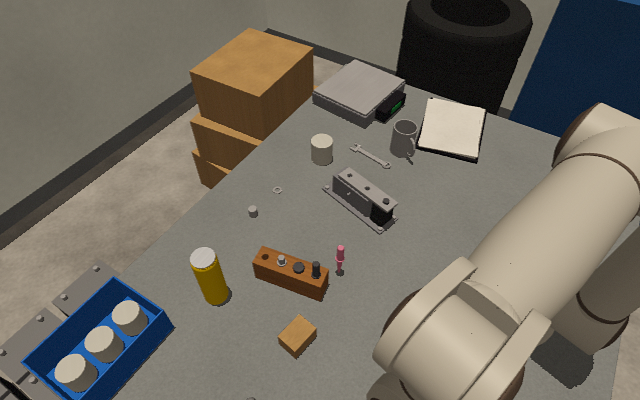

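View pics/wrist0.png

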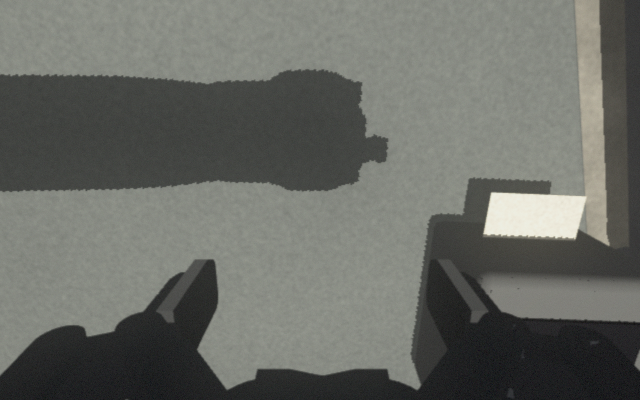

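Candidates for the drift are the dark handle in the block at scene (428,197) and the pink one on the counter at (401,185). The dark one fits. The bolt should be at (417,237) and the stub at (422,222). I'll confirm in crops.

```bash
python3 - <<'E'
from h import *
crop('scene0',370,160,480,300,4,'c1');crop('scene0',240,110,360,220,6,'c2');crop('side0',240,230,360,310,6,'c3');crop('side0',310,155,410,240,7,'c4')
E
```

```text
(no output)
```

View pics/c1.png

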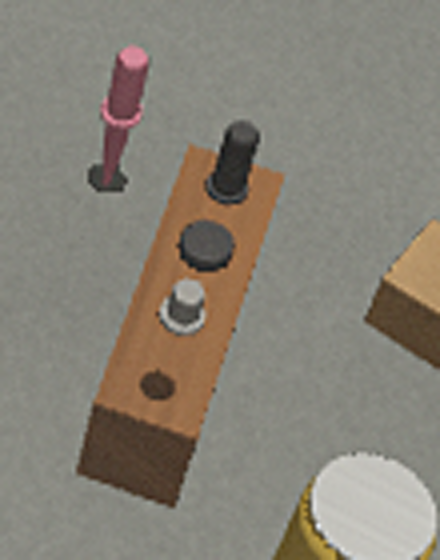

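View pics/c2.png

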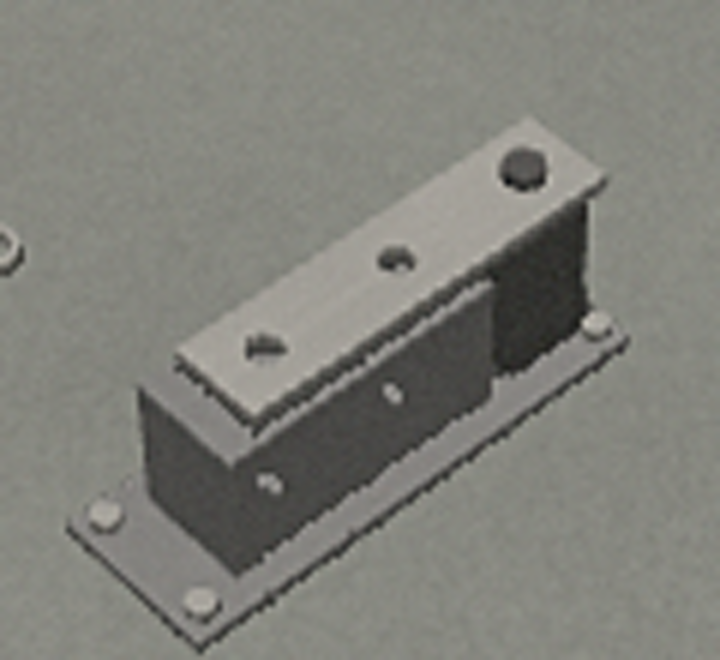

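View pics/c3.png

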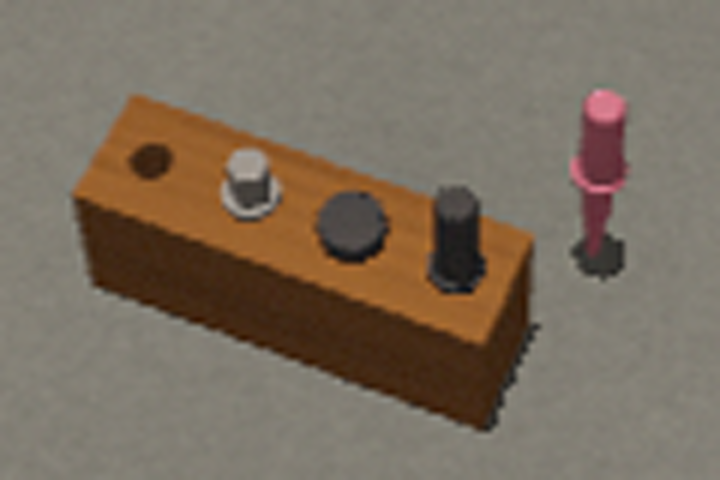

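View pics/c4.png

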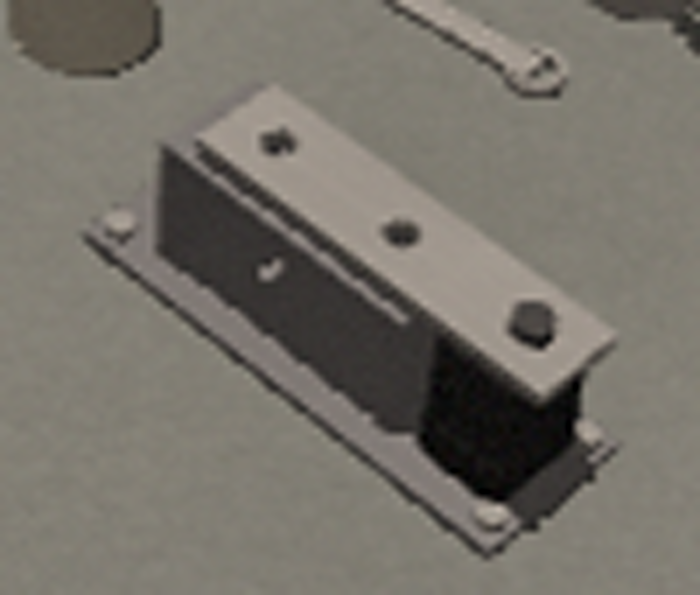

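```bash
cat > fit.py <<'E'
from h import *
from scipy.optimize import least_squares
def fit(pts,x0,offs=False):
    # pts: (img, u,v, [x,y,z] local); pose x,y,yaw
    def w(p,l): c,s=np.cos(p[2]),np.sin(p[2]);return np.array([p[0]+c*l[0]-s*l[1],p[1]+s*l[0]+c*l[1],l[2]])
    f=lambda p:np.concatenate([proj(i,w(p,l))-[u,v] for i,u,v,l in pts])
    r=least_squares(f,x0,loss='soft_l1');return r.x,r.fun.reshape(-1,2)
E
python3 - <<'E'
from fit import *
S=lambda x,y:('scene0',370+x/4-.4,160+y/4-.4)
D=lambda x,y:('side0',240+x/6-.4,230+y/6-.4)
for n,a,b,z in [('empty',S(158,386),D(150,160),.08),('drifttop',S(241,130),D(457,200),.136),('bolttop',S(189,290),D(249,162),.106),('stubtop',S(207,240),D(352,218),.092),('pinktop',S(132,58),D(604,104),.13)]:
    print(n,atz(*a,z).round(4),atz(*b,z).round(4))
# rack corners of top, x from drift side to empty side
A=lambda *l:[*l]
pts=[(*S(158,386),[.075,0,.08]),(*D(150,160),[.075,0,.08]),(*S(241,130),[-.075,0,.136]),(*D(457,200),[-.075,0,.136]),(*S(189,290),[.025,0,.106]),(*D(249,162),[.025,0,.106])]
p0=atz(*S(200,280),.08);e=atz(*S(158,386),.08)-atz(*S(241,130),.136)
print(fit(pts,[p0[0],p0[1],np.arctan2(e[1],e[0])]))
S=lambda x,y:('scene0',240+x/6-.4,110+y/6-.4)
D=lambda x,y:('side0',310+x/7-.4,155+y/7-.4)
# scene: left corner, bottom corner at outer end; right at rubber end. direction x: from outer to rubber
a=atz(*S(68,527),.008);b=atz(*S(200,650),.008);c=atz(*S(628,340),.008)
print(a,b,c,np.linalg.norm(b-a),np.linalg.norm(c-b))
a2=atz(*D(82,235),.008);b2=atz(*D(490,555),.008);c2=atz(*D(618,448),.008);print(a2,b2,c2,np.linalg.norm(b2-a2),np.linalg.norm(c2-b2))
for z in(.093,.0955,.098):print([atz(*q,z).round(4) for q in (S(265,347),S(396,258),D(278,142),D(401,233))])
E
```

```text
empty [0.6227 0.268  0.08  ] [0.6227 0.2696 0.08  ]
drifttop [0.475 0.24  0.136] [0.4745 0.2422 0.136 ]
bolttop [0.5725 0.2586 0.106 ] [0.5729 0.2591 0.106 ]
stubtop [0.5247 0.2501 0.092 ] [0.5235 0.2518 0.092 ]
pinktop [0.4547 0.1604 0.13  ] [0.4481 0.1631 0.13  ]
(array([0.54861573, 0.25455097, 0.18501172]), array([[ 0.19129313, -0.0547151 ],
       [ 0.37558362, -0.27070763],
       [ 0.28819344,  0.11397096],
       [ 0.16878201, -0.48294195],
       [ 0.10681614,  0.32777877],
       [-0.08504857, -0.04301202]]))
[ 0.63946982 -0.16872208  0.008     ] [ 0.6621068  -0.08243529  0.008     ] [ 0.41261287 -0.01931036  0.008     ] 0.0892067441611245 0.25735574608161127
[ 0.65784072 -0.0802594   0.008     ] [ 0.40720437 -0.01643386  0.008     ] [ 0.38513949 -0.1005232   0.008     ] 0.25863541909920873 0.08693604056266228
[array([ 0.567, -0.111,  0.093]), array([ 0.4943, -0.0928,  0.093 ]), array([ 0.5731, -0.1107,  0.093 ]), array([ 0.5   , -0.0916,  0.093 ])]
[array([ 0.5688, -0.1097,  0.0955]), array([ 0.4962, -0.0916,  0.0955]), array([ 0.5721, -0.1086,  0.0955]), array([ 0.4992, -0.0895,  0.0955])]
[array([ 0.5705, -0.1084,  0.098 ]), array([ 0.4982, -0.0903,  0.098 ]), array([ 0.571 , -0.1064,  0.098 ]), array([ 0.4983, -0.0874,  0.098 ])]
```

Confirmed: the dark drift is in the block at x=-75, the stub at -25, the bolt at +25 and the empty hole at +75. The pink one stands alone on the counter. Both cameras agree to 2 mm. Next I'll fly over for closer wrist views, keeping the present yaw because the jaws already lie across the mount's axis.

send_rows:
  targets:
    - [[1, -0.7, 0, 0, 0, 0, 0], [1, -0.7, 0, 0, 0, 0, 0], [1, -0.7, 0, 0, 0, 0, 0], [1, -0.7, 0, 0, 0, 0, 0], [1, -0.7, 0, 0, 0, 0, 0], [1, -0.7, 0, 0, 0, 0, 0]]

```text
time_s: 0.75
tcp_pos: [0.3436, 0.3889, 0.231]
eef_rot: [0.131, 0.991, -0.0, 0.0]
force: [-0.3, 0.3, 0.4]
opening: 0.0856
```

send_rows:
  targets:
    - [[0.95, -0.7, -0.1, 0, 0, 0, 0.3], [0.95, -0.7, -0.1, 0, 0, 0, 0.3], [0.95, -0.7, -0.1, 0, 0, 0, 0.3], [0.95, -0.7, -0.1, 0, 0, 0, 0.3], [0.95, -0.7, -0.1, 0, 0, 0, 0.3], [0.95, -0.7, -0.1, 0, 0, 0, 0.3], [0.95, -0.7, -0.1, 0, 0, 0, 0.3], [0.95, -0.7, -0.1, 0, 0, 0, 0.3]]

```text
time_s: 1.55
tcp_pos: [0.5295, 0.2527, 0.2114]
eef_rot: [0.128, 0.992, 0.0, -0.0]
force: [-0.3, -1.1, -0.5]
opening: 0.0596
```

```bash
python3 - <<'E'
from h import *
snap('wrist','w1');o=ctrl.get_obs();print(o['time_s'],o['tcp_pos'],o['opening'],o['force'])
E
```

```text
1.6 [0.52934681 0.25285841 0.2115528 ] 0.05950453889879944 [0.17760832 0.31679276 0.46599879]
```

View pics/w1.png

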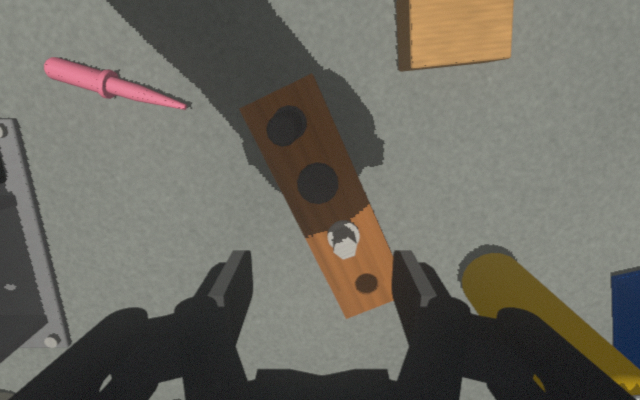

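```bash
python3 - <<'E'
from h import *
im=cv2.imread('pics/w1.png')[60:330,230:410];im=cv2.convertScaleAbs(im,alpha=1.8,beta=20);cv2.imwrite('pics/c5.png',cv2.resize(im,None,fx=2.2,fy=2.2,interpolation=cv2.INTER_CUBIC))
# predicted
from fit import *
P=[0.5486,0.25455,0.185]
c,s=np.cos(P[2]),np.sin(P[2])
for n,x,z in [('d',-.075,.136),('dcol',-.075,.085),('st',-.025,.092),('b',.025,.106),('bfl',.025,.084),('e',.075,.08)]:print(n,proj('w1',[P[0]+c*x,P[1]+s*x,z]).round(1))
E
```

```text
d [280.6 130. ]
dcol [288.3 122.5]
st [317.5 184.4]
b [345.9 247.3]
bfl [344.1 235.9]
e [367.8 282.8]
```

View pics/c5.png

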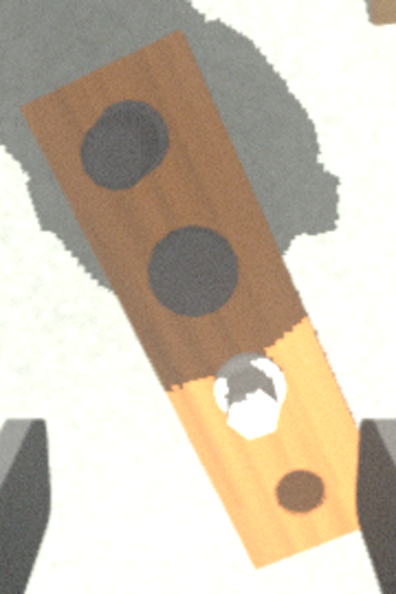

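The wrist view agrees with the fit within about 1 mm: drift top at (282,129), bolt head (345,248), empty hole (366,283). Now the mount view.

send_rows:
  targets:
    - [[0, -1, 0, 0, 0, 0, 0.3], [0, -1, 0, 0, 0, 0, 0.3], [0, -1, 0, 0, 0, 0, 0.3], [0, -1, 0, 0, 0, 0, 0.3], [0, -1, 0, 0, 0, 0, 0.3]]

```text
time_s: 2.1
tcp_pos: [0.5296, 0.0482, 0.2121]
eef_rot: [0.13, 0.991, -0.0, 0.001]
force: [0.0, 0.1, 0.2]
opening: 0.0596
```

send_rows:
  targets:
    - [[-0.05, -0.75, -0.15, 0, 0, 0, 0.3], [-0.05, -0.75, -0.15, 0, 0, 0, 0.3], [-0.05, -0.75, -0.15, 0, 0, 0, 0.3], [-0.05, -0.75, -0.15, 0, 0, 0, 0.3], [-0.05, -0.75, -0.15, 0, 0, 0, 0.3], [-0.05, -0.75, -0.15, 0, 0, 0, 0.3], [-0.05, -0.75, -0.15, 0, 0, 0, 0.3]]

```text
time_s: 2.8
tcp_pos: [0.5206, -0.0965, 0.1818]
eef_rot: [0.127, 0.992, 0.0, 0.0]
force: [-0.3, 0.4, 0.2]
opening: 0.06
```

```bash
python3 - <<'E'
from h import *
snap('wrist','w2');o=ctrl.get_obs();print(o['time_s'],o['tcp_pos'],o['opening'],o['force'])
E
```

```text
2.85 [ 0.52057183 -0.09661982  0.18173229] 0.0596394830575019 [-0.53917796  0.4295546  -0.63916935]
```

View pics/w2.png

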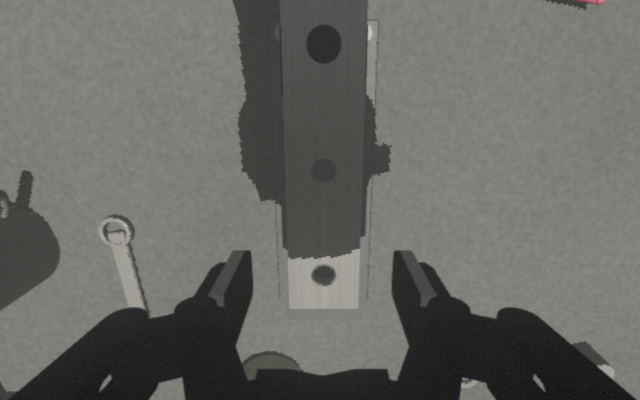

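```bash
python3 - <<'E'
from h import *
im=cv2.imread('pics/w2.png');im=cv2.convertScaleAbs(im,alpha=1.6,beta=10)
cv2.imwrite('pics/c6.png',cv2.resize(im[240:330,260:390],None,fx=6,fy=6,interpolation=cv2.INTER_CUBIC))
cv2.imwrite('pics/c7.png',cv2.resize(im[140:200,270:380],None,fx=7,fy=7,interpolation=cv2.INTER_CUBIC))
E
```

```text
(no output)
```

View pics/c6.png

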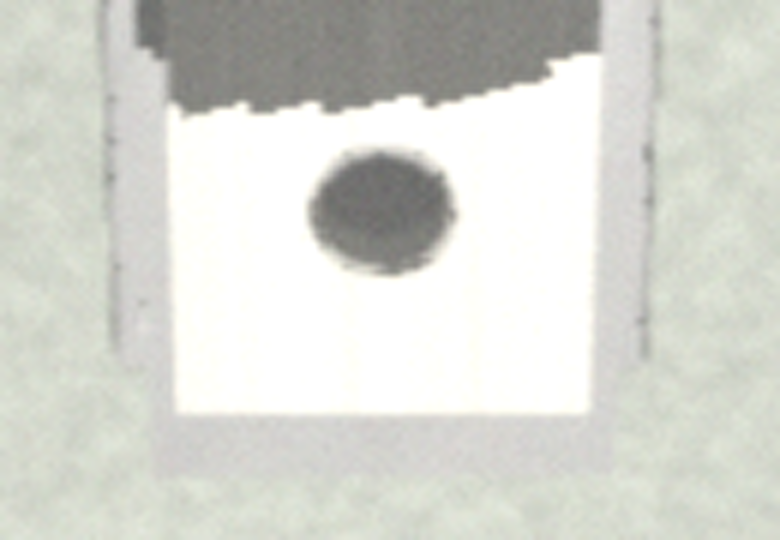

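View pics/c7.png

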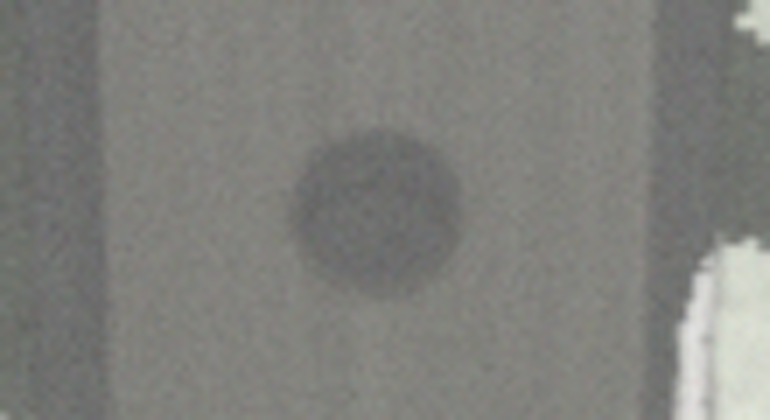

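```bash
python3 - <<'E'
from h import *
O=('w2',323.5,274.9);I=('w2',323.6,170.1)
for z in(.093,.095,.097,.098,.1):
    a=atz(*O,z);b=atz(*I,z);w=np.linalg.norm(atz('w2',260+172/6-.4,300,z)-atz('w2',260+592/6-.4,300,z))
    print(z,a.round(4),b.round(4),np.linalg.norm(a-b).round(4),'w',w.round(4))
for u,lab in((292,'l'),(324,'m'),(356,'r')):
    print(lab,atz('w2',u,318.0,.085).round(4))
pw=[atz('w2',260+155/6-.4,316,.085),atz('w2',260+612/6-.4,316,.085)];print('plate w',np.linalg.norm(pw[0]-pw[1]),(pw[0]+pw[1])/2)
# plate sides higher up: cols at row 290: left 110/6 (foot?)
E
```

```text
0.093 [ 0.5737 -0.1099  0.093 ] [ 0.4992 -0.0905  0.093 ] 0.077 w 0.0515
0.095 [ 0.5726 -0.1096  0.095 ] [ 0.4988 -0.0904  0.095 ] 0.0763 w 0.0511
0.097 [ 0.5716 -0.1093  0.097 ] [ 0.4984 -0.0903  0.097 ] 0.0756 w 0.0506
0.098 [ 0.571  -0.1092  0.098 ] [ 0.4982 -0.0902  0.098 ] 0.0753 w 0.0504
0.1 [ 0.5699 -0.1089  0.1   ] [ 0.4977 -0.0901  0.1   ] 0.0746 w 0.05
l [ 0.608  -0.1439  0.085 ]
m [ 0.6143 -0.12    0.085 ]
r [ 0.6205 -0.096   0.085 ]
plate w 0.05887922070365948 [ 0.61242299 -0.11986358  0.085     ]
```

The bracket top is near 98 mm (75 mm hole spacing, 50 mm width). The bracket's outer hole is at (.571,-.109), the stand's at about (.578,-.111), so the offset is about 7 mm, inside the stated range. Back to the drift.

send_rows:
  targets:
    - [[-0.12, 1, 0.1, 0, 0, 0, 0.3], [-0.12, 1, 0.1, 0, 0, 0, 0.3], [-0.12, 1, 0.1, 0, 0, 0, 0.3], [-0.12, 1, 0.1, 0, 0, 0, 0.3], [-0.12, 1, 0.1, 0, 0, 0, 0.3]]

```text
time_s: 3.35
tcp_pos: [0.4954, 0.1075, 0.2023]
eef_rot: [0.125, 0.992, 0.001, 0.001]
force: [-0.2, -0.8, -0.9]
opening: 0.0597
```

send_rows:
  targets:
    - [[-0.105, 0.7, -0.1, 0, 0, 0, 0.3], [-0.105, 0.7, -0.1, 0, 0, 0, 0.3], [-0.105, 0.7, -0.1, 0, 0, 0, 0.3], [-0.105, 0.7, -0.1, 0, 0, 0, 0.3], [-0.105, 0.7, -0.1, 0, 0, 0, 0.3], [-0.105, 0.7, -0.1, 0, 0, 0, 0.3], [-0.105, 0.7, -0.1, 0, 0, 0, 0.3]]

```text
time_s: 4.05
tcp_pos: [0.4756, 0.2409, 0.1817]
eef_rot: [0.129, 0.992, 0.0, 0.0]
force: [0.6, -0.2, 0.4]
opening: 0.0599
```

```bash
python3 - <<'E'
from h import *
snap('wrist','w3');o=ctrl.get_obs();print(o['time_s'],o['tcp_pos'],o['opening'],o['force'])
print(proj('w3',[.475,.2415,.136]))
E
```

```text
4.1 [0.47562095 0.24089545 0.18165912] 0.05993310546074365 [-0.92272086 -0.2980157  -0.25303486]
[323.77846026 224.56293414]
```

View pics/w3.png

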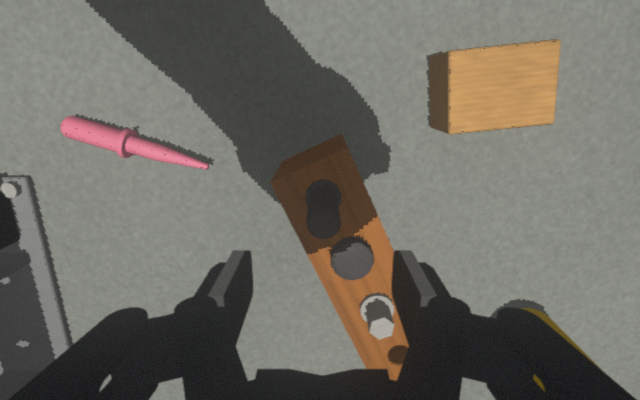

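The handle top is at (324,223), as predicted (324,225). Descend and grip.

send_rows:
  targets:
    - [[0, 0.005, -0.22, 0, 0, 0, 0.3], [0, 0.005, -0.44, 0, 0, 0, 0.3], [0, 0.005, -0.44, 0, 0, 0, 0.3], [0, 0.005, -0.44, 0, 0, 0, 0.3], [0, 0.005, -0.44, 0, 0, 0, 1], [0, 0.005, -0.44, 0, 0, 0, 1], [0, 0.005, -0.44, 0, 0, 0, 1], [0, 0.005, -0.44, 0, 0, 0, 1], [0, 0.005, -0.44, 0, 0, 0, 1], [0, 0.005, -0.44, 0, 0, 0, 1]]

```text
time_s: 5.1
tcp_pos: [0.4762, 0.2432, 0.0953]
eef_rot: [0.129, 0.992, 0.001, 0.001]
force: [-0.2, -0.3, 7.3]
opening: 0.0186
```

send_rows:
  targets:
    - [[0, 0, 0, 0, 0, 0, 1], [0, 0, 0, 0, 0, 0, 1]]

```text
time_s: 5.3
tcp_pos: [0.4762, 0.2432, 0.0953]
eef_rot: [0.129, 0.992, 0.001, 0.001]
force: [-0.4, 0.3, 6.7]
opening: 0.0186
```

send_rows:
  targets:
    - [[0, 0, 0.1, 0, 0, 0, 1], [0, 0, 0.25, 0, 0, 0, 1], [0, 0, 0.5, 0, 0, 0, 1], [0, 0, 0.6, 0, 0, 0, 1], [0, 0, 0.6, 0, 0, 0, 1], [0, 0, 0.6, 0, 0, 0, 1]]

```text
time_s: 5.9
tcp_pos: [0.4754, 0.2429, 0.2133]
eef_rot: [0.129, 0.992, 0.0, 0.0]
force: [0.3, 1.0, -3.1]
opening: 0.0187
```

send_rows:
  targets:
    - [[0.3, -1, 0.2, 0, 0, 0, 1], [0.3, -1, 0.2, 0, 0, 0, 1], [0.3, -1, 0.2, 0, 0, 0, 1], [0.3, -1, 0.2, 0, 0, 0, 1], [0.3, -1, 0.2, 0, 0, 0, 1], [0.3, -1, 0.2, 0, 0, 0, 1]]

```text
time_s: 6.5
tcp_pos: [0.5353, 0.041, 0.2519]
eef_rot: [0.13, 0.991, -0.0, -0.001]
force: [0.1, 0.3, -1.8]
opening: 0.0184
```

send_rows:
  targets:
    - [[0.195, -0.765, 0, 0, 0, 0, 1], [0.195, -0.765, 0, 0, 0, 0, 1], [0.195, -0.765, 0, 0, 0, 0, 1], [0.195, -0.765, 0, 0, 0, 0, 1], [0.195, -0.765, -0.15, 0, 0, 0, 1], [0.195, -0.765, -0.2, 0, 0, 0, 1], [0.195, -0.765, -0.2, 0, 0, 0, 1], [0.195, -0.765, -0.2, 0, 0, 0, 1]]

```text
time_s: 7.3
tcp_pos: [0.5741, -0.109, 0.2137]
eef_rot: [0.128, 0.992, 0.0, -0.0]
force: [0.3, 0.3, -1.9]
opening: 0.0183
```

```bash
python3 - <<'E'
from h import *
for n in('wrist','scene','side'): snap(n,n+'4')
o=ctrl.get_obs();print(o['time_s'],o['tcp_pos'],o['eef_rot'],o['force'])
crop('scene4',240,80,370,220,4,'c8');crop('side4',300,90,420,240,4,'c9')
E
```

```text
7.45 [ 0.57457587 -0.10964632  0.21449776] [ 1.28142675e-01  9.91755398e-01 -4.25514178e-05  8.26412785e-04] [ 0.06831727  0.39223734 -2.43061961]
```

View pics/c8.png

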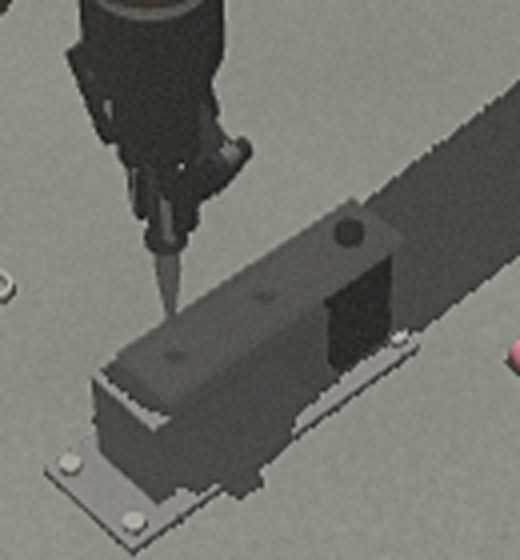

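View pics/c9.png

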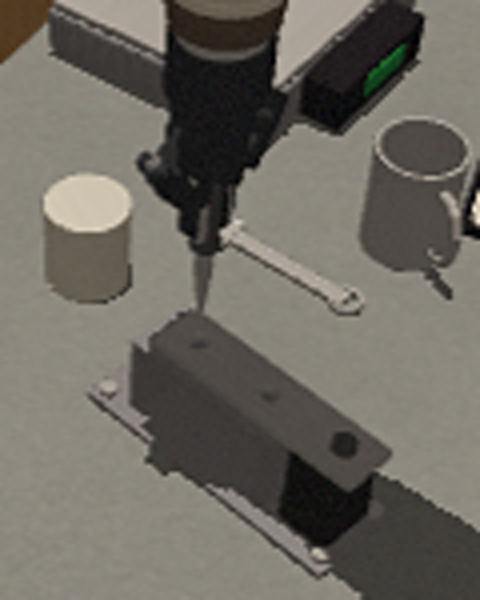

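View pics/wrist4.png

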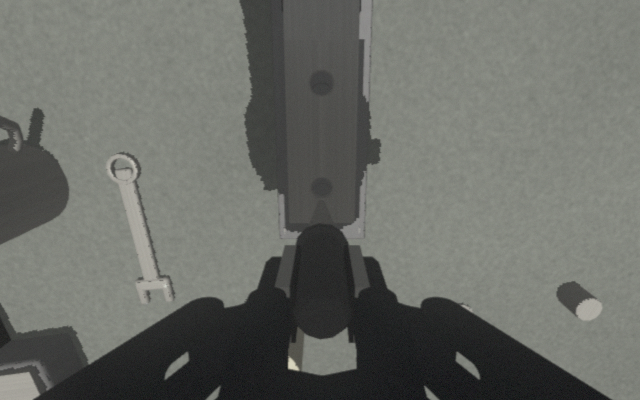

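```bash
python3 - <<'E'
from h import *
crop('wrist4',270,150,370,250,6,'c10')
print(atz('scene4',282.8,159,.129),atz('side4',350,168,.129))
a,d=ray('scene4',282.8,159);b,e=ray('side4',350,168)
A=np.stack([d,-e],1);s=np.linalg.lstsq(A,b-a,rcond=None)[0];print((a+d*s[0]),(b+e*s[1]))
E
```

```text
[ 0.57102833 -0.10956936  0.129     ] [ 0.57070193 -0.10638558  0.129     ]
[ 0.57086863 -0.10968984  0.12878127] [ 0.57141145 -0.10784348  0.12736793]
```

View pics/c10.png

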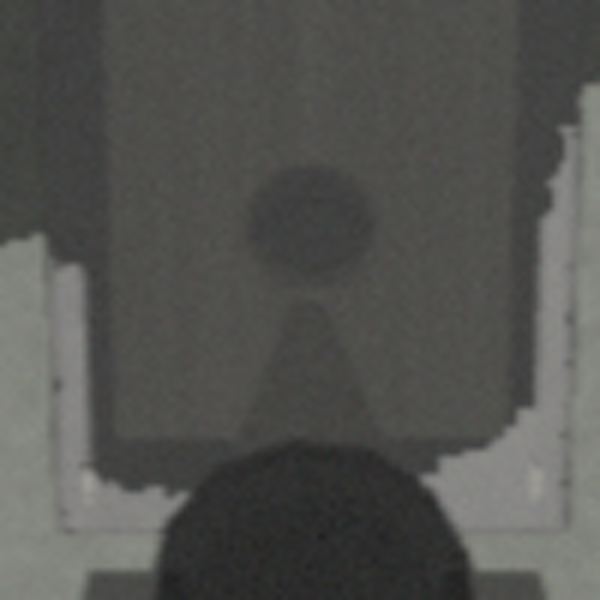

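```bash
python3 - <<'E'
from h import *
print('tip near edge',atz('wrist4',321.3,200.0,.129),'hole',atz('wrist4',321.6,187.1,.098))
e=[atz('wrist4',u,150+528/6-.4,.085) for u in(270+62/6-.4,270+312/6,270+568/6-.4)];print('plate end',e,np.linalg.norm(e[0]-e[2]))
E
```

```text
tip near edge [ 0.57084795 -0.10924974  0.129     ] hole [ 0.57045658 -0.10896586  0.098     ]
plate end [array([ 0.60651044, -0.15357908,  0.085     ]), array([ 0.61521004, -0.12037499,  0.085     ]), array([ 0.62395094, -0.08701329,  0.085     ])] 0.06881261048480203
```

```bash
python3 - <<'E'
from h import *
print('plate end w4',atz('wrist4',321.6,231.3,.085),'w2',atz('w2',323.8,318,.085))
print('foot end w4',[atz('wrist4',270+c/6-.4,237.6,.008) for c in(62,568)],'w2',[atz('w2',260+c/6,298.7,.008) for c in (110,645)])
im=cv2.imread('pics/wrist4.png');im=cv2.convertScaleAbs(im,alpha=3,beta=-20)
cv2.imwrite('pics/c11.png',cv2.resize(im[200:250,270:370],None,fx=7,fy=7,interpolation=cv2.INTER_CUBIC))
E
```

```text
plate end w4 [ 0.60978075 -0.11928859  0.085     ] w2 [ 0.61421995 -0.12010365  0.085     ]
foot end w4 [array([ 0.63594302, -0.1713702 ,  0.008     ]), array([ 0.65835205, -0.08584087,  0.008     ])] w2 [array([ 0.63397233, -0.17208031,  0.008     ]), array([ 0.65664149, -0.08525573,  0.008     ])]
```

View pics/c11.png

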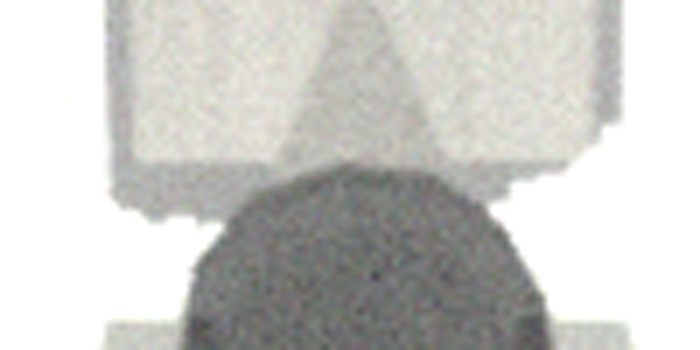

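Tip measured at about (.572,-.1095). It needs to go about 3 mm outward, to the middle of the lens between the bracket hole and the stand hole. Descend to just above the bracket.

send_rows:
  targets:
    - [[0.015, -0.004, -0.05, 0, 0, 0, 1], [0.015, -0.004, -0.1, 0, 0, 0, 1], [0.015, -0.004, -0.12, 0, 0, 0, 1], [0.015, -0.004, -0.12, 0, 0, 0, 1], [0.015, -0.004, -0.12, 0, 0, 0, 1]]

```text
time_s: 7.95
tcp_pos: [0.5771, -0.111, 0.1892]
eef_rot: [0.129, 0.992, 0.0, -0.0]
force: [-0.7, -0.5, -2.2]
opening: 0.0182
```

```bash
python3 - <<'E'
from h import *
for n in('wrist','scene','side'): snap(n,n+'5')
o=ctrl.get_obs();print(o['time_s'],o['tcp_pos'],o['eef_rot'],o['force'])
a=[]
for f,x,y in(('wrist5',270,140),('scene5',250,130),('side5',315,135)):
    im=cv2.imread('pics/%s.png'%f)[y:y+60,x:x+80];im=cv2.convertScaleAbs(im,alpha=1.8,beta=0);a.append(cv2.resize(im,None,fx=5,fy=5,interpolation=cv2.INTER_CUBIC))
cv2.imwrite('pics/c12.png',np.vstack([np.hstack([a[0],a[1]]),np.hstack([a[2],a[2]])]))
E
```

```text
8.1 [ 0.57734992 -0.11102945  0.18969327] [ 1.28586506e-01  9.91698247e-01 -1.59140832e-05  3.10653096e-04] [-0.49230005  0.25284149 -1.65138773]
```

View pics/c12.png

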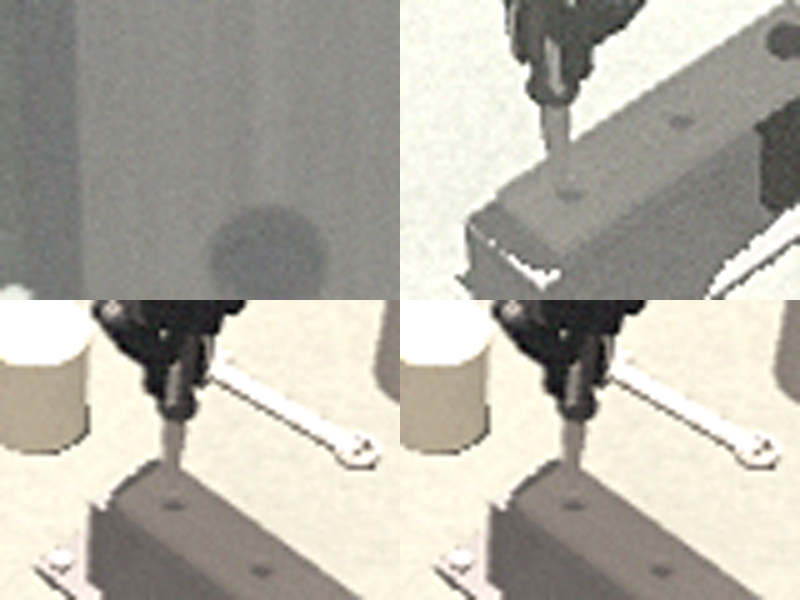

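The tip is just above the bracket hole, on its outer side. Descend slowly, watching the force.

send_rows:
  targets:
    - [[0, 0, -0.01, 0, 0, 0, 1], [0, 0, -0.02, 0, 0, 0, 1], [0, 0, -0.03, 0, 0, 0, 1], [0, 0, -0.04, 0, 0, 0, 1], [0, 0, -0.05, 0, 0, 0, 1]]

```text
time_s: 8.6
tcp_pos: [0.5772, -0.111, 0.179]
eef_rot: [0.129, 0.992, 0.0, -0.0]
force: [0.1, -0.2, -0.8]
opening: 0.0182
```

send_rows:
  targets:
    - [[0, 0, -0.01, 0, 0, 0, 1], [0, 0, -0.02, 0, 0, 0, 1], [0, 0, -0.03, 0, 0, 0, 1]]

```text
time_s: 8.9
tcp_pos: [0.577, -0.1109, 0.1732]
eef_rot: [0.129, 0.992, 0.0, -0.0]
force: [-1.8, 0.6, -0.5]
opening: 0.0186
```

send_rows:
  targets:
    - [[0, 0, -0.01, 0, 0, 0, 1], [0, 0, -0.02, 0, 0, 0, 1]]

```text
time_s: 9.1
tcp_pos: [0.577, -0.1109, 0.1692]
eef_rot: [0.129, 0.992, 0.0, -0.0]
force: [-2.6, 1.9, 1.4]
opening: 0.0187
```

send_rows:
  targets:
    - [[0, 0, -0.01, 0, 0, 0, 1], [0, 0, -0.02, 0, 0, 0, 1]]

```text
time_s: 9.3
tcp_pos: [0.5771, -0.1109, 0.1651]
eef_rot: [0.129, 0.992, 0.0, -0.0]
force: [-3.0, 2.4, 1.6]
opening: 0.0186
```

send_rows:
  targets:
    - [[0, 0.001, -0.01, 0, 0, 0, 1], [0, 0.002, -0.02, 0, 0, 0, 1], [0, 0.002, -0.03, 0, 0, 0, 1]]

```text
time_s: 9.6
tcp_pos: [0.5771, -0.1105, 0.1591]
eef_rot: [0.129, 0.992, 0.0, -0.0]
force: [-3.4, 1.5, 1.9]
opening: 0.0186
```

send_rows:
  targets:
    - [[0, 0.001, -0.01, 0, 0, 0, 1], [0, 0.002, -0.02, 0, 0, 0, 1], [0, 0.002, -0.03, 0, 0, 0, 1]]

```text
time_s: 9.9
tcp_pos: [0.5771, -0.1101, 0.1531]
eef_rot: [0.129, 0.992, 0.0, -0.0]
force: [-4.5, 3.1, 2.4]
opening: 0.0185
```

send_rows:
  targets:
    - [[0, 0.001, -0.01, 0, 0, 0, 1], [0, 0.002, -0.02, 0, 0, 0, 1], [0, 0.002, -0.03, 0, 0, 0, 1]]

```text
time_s: 10.2
tcp_pos: [0.5773, -0.1098, 0.1473]
eef_rot: [0.129, 0.992, -0.0, 0.0]
force: [-4.9, 2.0, 3.8]
opening: 0.0187
```

send_rows:
  targets:
    - [[0, 0, -0.01, 0, 0, 0, 1], [0, 0, -0.02, 0, 0, 0, 1], [0, 0, -0.03, 0, 0, 0, 1]]

```text
time_s: 10.5
tcp_pos: [0.5775, -0.1098, 0.1416]
eef_rot: [0.129, 0.992, -0.0, 0.0]
force: [-4.0, 0.9, 5.8]
opening: 0.0185
```

send_rows:
  targets:
    - [[0, 0, -0.01, 0, 0, 0, 1], [0, 0, -0.02, 0, 0, 0, 1], [0, 0, -0.03, 0, 0, 0, 1]]

```text
time_s: 10.8
tcp_pos: [0.5778, -0.1099, 0.136]
eef_rot: [0.129, 0.992, -0.0, 0.001]
force: [-3.0, 1.3, 6.6]
opening: 0.0188
```

send_rows:
  targets:
    - [[0, 0, -0.01, 0, 0, 0, 1], [0, 0, -0.02, 0, 0, 0, 1]]

```text
time_s: 11.0
tcp_pos: [0.5781, -0.11, 0.1322]
eef_rot: [0.129, 0.992, -0.0, 0.001]
force: [-2.6, 1.2, 9.1]
opening: 0.0184
```

send_rows:
  targets:
    - [[0, 0, -0.01, 0, 0, 0, 1], [0, 0, -0.02, 0, 0, 0, 1]]

```text
time_s: 11.2
tcp_pos: [0.5784, -0.1101, 0.1285]
eef_rot: [0.129, 0.992, -0.0, 0.002]
force: [-2.3, 1.0, 9.5]
opening: 0.0186
```

send_rows:
  targets:
    - [[0.002, 0, -0.01, 0, 0, 0, 1], [0.002, 0, -0.02, 0, 0, 0, 1]]

```text
time_s: 11.4
tcp_pos: [0.5788, -0.1102, 0.1246]
eef_rot: [0.129, 0.992, -0.0, 0.002]
force: [-3.3, -0.5, 9.8]
opening: 0.0187
```

send_rows:
  targets:
    - [[0, 0, -0.01, 0, 0, 0, 1], [0, 0, -0.02, 0, 0, 0, 1]]

```text
time_s: 11.6
tcp_pos: [0.5789, -0.1102, 0.1207]
eef_rot: [0.129, 0.992, -0.0, 0.002]
force: [-1.7, 0.4, 9.7]
opening: 0.0185
```

send_rows:
  targets:
    - [[0, 0, -0.01, 0, 0, 0, 1]]

```text
time_s: 11.7
tcp_pos: [0.5789, -0.1102, 0.1187]
eef_rot: [0.129, 0.992, -0.0, 0.002]
force: [-1.9, -0.6, 9.7]
opening: 0.0185
```

send_rows:
  targets:
    - [[0, 0, -0.01, 0, 0, 0, 1]]

```text
time_s: 11.8
tcp_pos: [0.579, -0.1102, 0.1167]
eef_rot: [0.129, 0.992, -0.0, 0.002]
force: [-1.8, 0.9, 10.1]
opening: 0.019
```

send_rows:
  targets:
    - [[0, 0, -0.007, 0, 0, 0, 1]]

```text
time_s: 11.9
tcp_pos: [0.5789, -0.1102, 0.1153]
eef_rot: [0.129, 0.992, -0.0, 0.002]
force: [-1.7, 0.1, 10.0]
opening: 0.0189
```

send_rows:
  targets:
    - [[0, 0, -0.007, 0, 0, 0, 1]]

```text
time_s: 12.0
tcp_pos: [0.579, -0.1102, 0.1139]
eef_rot: [0.129, 0.992, -0.0, 0.002]
force: [-3.3, 0.6, 10.1]
opening: 0.0184
```

send_rows:
  targets:
    - [[0, 0, -0.005, 0, 0, 0, 1]]

```text
time_s: 12.1
tcp_pos: [0.579, -0.1103, 0.113]
eef_rot: [0.129, 0.992, -0.0, 0.002]
force: [-2.4, -1.2, 18.0]
opening: 0.0189
```

send_rows:
  targets:
    - [[0, 0, -0.005, 0, 0, 0, 1]]

```text
time_s: 12.2
tcp_pos: [0.5791, -0.1103, 0.1129]
eef_rot: [0.129, 0.992, -0.0, 0.003]
force: [-4.8, 0.3, 21.4]
opening: 0.0185
```

The collar touched at TCP .113, as predicted. The sliding push was about 10 N, so the target reading is about 25 N.

send_rows:
  targets:
    - [[0, 0, -0.005, 0, 0, 0, 1]]

```text
time_s: 12.3
tcp_pos: [0.5793, -0.1104, 0.1129]
eef_rot: [0.129, 0.992, -0.0, 0.003]
force: [-8.1, 0.5, 26.9]
opening: 0.0187
```

send_rows:
  targets:
    - [[0, 0, 0, 0, 0, 0, 1], [0, 0, 0, 0, 0, 0, 1], [0, 0, 0, 0, 0, 0, 1]]

```text
time_s: 12.6
tcp_pos: [0.5792, -0.1103, 0.1129]
eef_rot: [0.129, 0.992, -0.0, 0.003]
force: [-6.9, 0.0, 21.8]
opening: 0.0188
```

send_rows:
  targets:
    - [[0, 0, 0, 0, 0, 0, 1], [0, 0, 0, 0, 0, 0, 1], [0, 0, 0, 0, 0, 0, 1], [0, 0, 0, 0, 0, 0, 1]]

```text
time_s: 13.0
tcp_pos: [0.5792, -0.1103, 0.1129]
eef_rot: [0.129, 0.992, -0.0, 0.003]
force: [-6.6, 0.4, 21.5]
opening: 0.0186
```

send_rows:
  targets:
    - [[0, 0, -0.003, 0, 0, 0, 1], [0, 0, -0.006, 0, 0, 0, 1], [0, 0, -0.006, 0, 0, 0, 1]]

```text
time_s: 13.3
tcp_pos: [0.5793, -0.1104, 0.1128]
eef_rot: [0.129, 0.992, -0.0, 0.004]
force: [-8.4, 0.8, 29.4]
opening: 0.0185
```

send_rows:
  targets:
    - [[0, 0, 0, 0, 0, 0, 1], [0, 0, 0, 0, 0, 0, 1], [0, 0, 0, 0, 0, 0, 1], [0, 0, 0, 0, 0, 0, 1], [0, 0, 0, 0, 0, 0, 1]]

```text
time_s: 13.8
tcp_pos: [0.5793, -0.1104, 0.1129]
eef_rot: [0.129, 0.992, -0.0, 0.004]
force: [-9.6, 1.2, 29.2]
opening: 0.0185
```

Held at 29 N for over 0.5 s, about 19 N over the sliding push. Now unload and release.

send_rows:
  targets:
    - [[0, 0, 0.012, 0, 0, 0, 1], [0, 0, 0.022, 0, 0, 0, 1], [0, 0, 0.022, 0, 0, 0, 1]]

```text
time_s: 14.1
tcp_pos: [0.5788, -0.1102, 0.113]
eef_rot: [0.129, 0.992, -0.0, 0.001]
force: [3.3, -2.0, 3.2]
opening: 0.0185
```

send_rows:
  targets:
    - [[0, 0, 0, 0, 0, 0, 0.8], [0, 0, 0, 0, 0, 0, 0.6], [0, 0, 0, 0, 0, 0, 0.45], [0, 0, 0, 0, 0, 0, 0.45], [0, 0, 0, 0, 0, 0, 0.45], [0, 0, 0, 0, 0, 0, 0.45]]

```text
time_s: 14.7
tcp_pos: [0.5775, -0.1097, 0.1125]
eef_rot: [0.129, 0.992, 0.0, -0.0]
force: [-0.3, -0.2, 0.1]
opening: 0.047
```

send_rows:
  targets:
    - [[0, 0, 0.1, 0, 0, 0, 0.45], [0, 0, 0.35, 0, 0, 0, 0.45], [0, 0, 0.6, 0, 0, 0, 0.45], [0, 0, 0.6, 0, 0, 0, 0.45], [0, 0, 0.6, 0, 0, 0, 0.45], [0, 0, 0.6, 0, 0, 0, 0.45]]

```text
time_s: 15.3
tcp_pos: [0.5773, -0.1097, 0.2315]
eef_rot: [0.129, 0.992, 0.0, -0.001]
force: [-0.3, -0.5, -0.3]
opening: 0.0469
```

```bash
python3 - <<'E'
from h import *
for n in('wrist','scene','side'): snap(n,n+'6')
o=ctrl.get_obs();print(o['time_s'],o['tcp_pos'],o['eef_rot'],o['force'])
a=[]
for f,x,y in(('wrist6',260,100),('scene6',235,110),('side6',310,130)):
    im=cv2.imread('pics/%s.png'%f)[y:y+100,x:x+130];im=cv2.convertScaleAbs(im,alpha=1.6,beta=0);a.append(cv2.resize(im,None,fx=3,fy=3,interpolation=cv2.INTER_CUBIC))
cv2.imwrite('pics/c13.png',np.vstack([np.hstack([a[0],a[1]]),np.hstack([a[2],a[2]])]))
E
```

```text
15.45 [ 0.57715002 -0.10968812  0.231248  ] [ 1.28552558e-01  9.91702018e-01  7.20740861e-05 -1.15809898e-03] [ 0.45670974  0.08241292 -0.27562774]
```

View pics/c13.png

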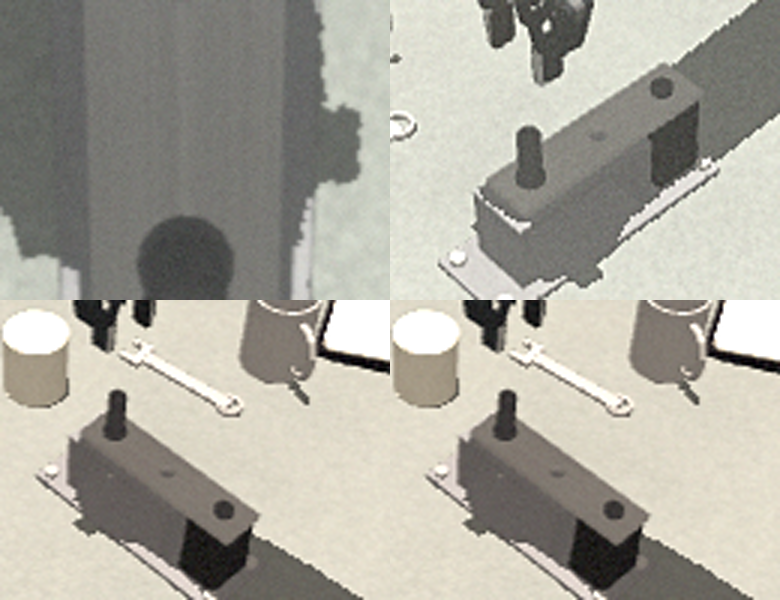

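View pics/wrist6.png

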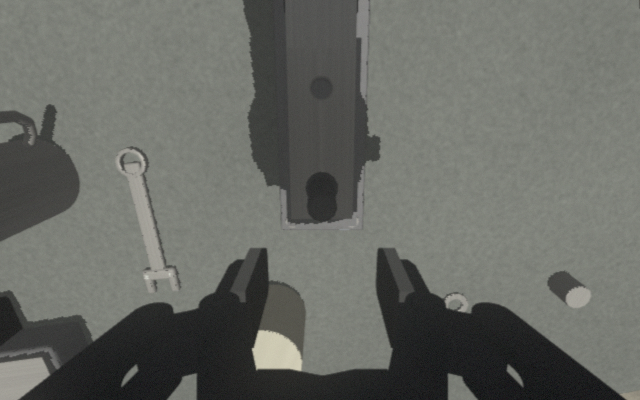

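```bash
python3 - <<'E'
from h import *
print('can',atz('scene0',462,288,.19),atz('side0',204,258,.19))
crop('wrist6',280,60,370,240,4,'c14')
E
```

```text
can [0.70254862 0.39971152 0.19      ] [0.69169496 0.40227364 0.19      ]
```

View pics/c14.png

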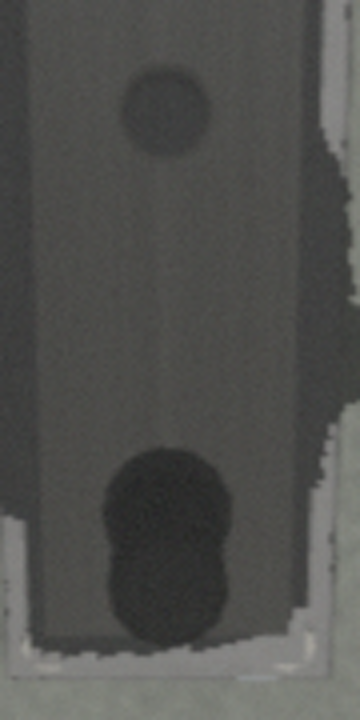

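send_rows:
  targets:
    - [[-0.01, 1, 0, 0, 0, 0, 0.45], [-0.01, 1, 0, 0, 0, 0, 0.45], [-0.01, 1, 0, 0, 0, 0, 0.45], [-0.01, 1, 0, 0, 0, 0, 0.45], [-0.01, 1, 0, 0, 0, 0, 0.45]]

```text
time_s: 15.95
tcp_pos: [0.5748, 0.0954, 0.2315]
eef_rot: [0.126, 0.992, 0.0, -0.001]
force: [0.4, -0.8, -1.0]
opening: 0.0473
```

send_rows:
  targets:
    - [[-0.01, 0.845, -0.3, 0, 0, 0, 0.45], [-0.01, 0.845, -0.3, 0, 0, 0, 0.45], [-0.01, 0.845, -0.3, 0, 0, 0, 0.45], [-0.01, 0.845, -0.3, 0, 0, 0, 0.45], [-0.01, 0.845, -0.3, 0, 0, 0, 0.45], [-0.01, 0.845, -0.3, 0, 0, 0, 0.45], [-0.01, 0.845, -0.3, 0, 0, 0, 0.45]]

```text
time_s: 16.65
tcp_pos: [0.5739, 0.2581, 0.173]
eef_rot: [0.129, 0.992, -0.0, 0.0]
force: [-0.0, -0.2, -1.0]
opening: 0.0469
```

```bash
python3 - <<'E'
from h import *
snap('wrist','w7');o=ctrl.get_obs();print(o['time_s'],o['tcp_pos'],o['opening'],o['force'])
print(proj('w7',[.573,.259,.106]),proj('w7',[.573,.259,.084]))
im=cv2.imread('pics/w7.png');im=cv2.convertScaleAbs(im,alpha=1.,beta=0)[140:320,250:410];cv2.imwrite('pics/c15.png',cv2.resize(im,None,fx=3.3,fy=3.3,interpolation=cv2.INTER_CUBIC))
E
```

```text
16.7 [0.5739997  0.25794447 0.17325211] 0.047114006327186056 [ 1.20600458 -0.11816607  0.22193438]
[324.11676718 211.46394938] [323.93107501 200.80184917]
```

View pics/c15.png

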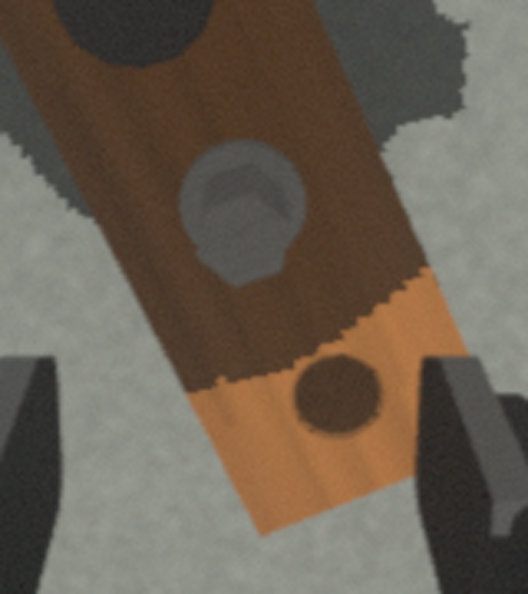

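Bolt head at (323,213), predicted (324,211). Descend and grip.

send_rows:
  targets:
    - [[-0.004, 0.004, -0.2, 0, 0, 0, 0.45], [-0.004, 0.004, -0.35, 0, 0, 0, 0.45], [-0.004, 0.004, -0.425, 0, 0, 0, 0.45], [-0.004, 0.004, -0.425, 0, 0, 0, 0.45], [-0.004, 0.004, -0.425, 0, 0, 0, 0.45], [-0.004, 0.004, -0.425, 0, 0, 0, 1], [-0.004, 0.004, -0.425, 0, 0, 0, 1], [-0.004, 0.004, -0.425, 0, 0, 0, 1], [-0.004, 0.004, -0.425, 0, 0, 0, 1], [-0.004, 0.004, -0.425, 0, 0, 0, 1]]

```text
time_s: 17.7
tcp_pos: [0.5736, 0.2603, 0.0896]
eef_rot: [0.129, 0.992, 0.001, 0.001]
force: [-0.8, -1.2, 5.9]
opening: 0.0164
```

send_rows:
  targets:
    - [[0, 0, 0, 0, 0, 0, 1], [0, 0, 0, 0, 0, 0, 1]]

```text
time_s: 17.9
tcp_pos: [0.5736, 0.2603, 0.0897]
eef_rot: [0.129, 0.992, 0.001, 0.001]
force: [0.2, -1.6, 4.5]
opening: 0.0166
```

send_rows:
  targets:
    - [[0, 0, 0.1, 0, 0, 0, 1], [0, 0, 0.3, 0, 0, 0, 1], [0, 0, 0.5, 0, 0, 0, 1], [0, 0, 0.6, 0, 0, 0, 1], [0, 0, 0.6, 0, 0, 0, 1]]

```text
time_s: 18.4
tcp_pos: [0.574, 0.2606, 0.2121]
eef_rot: [0.128, 0.992, 0.002, 0.003]
force: [0.3, 0.7, -1.3]
opening: 0.0165
```

```bash
python3 - <<'E'
from h import *
a=atz('wrist6',280+165/4-.4,60+112/4-.4,.098);print('inner hole now',a)
print('drift handle top',atz('wrist6',280+167/4-.4,60+590/4-.4,.154))
O=np.array([.5784,-.1109]);u=np.array([-.9685,.249]);print('stand inner pred',O+.075*u)
o=ctrl.get_obs();print(o['tcp_pos'])
E
```

```text
inner hole now [ 0.50494777 -0.09216739  0.098     ]
drift handle top [ 0.57654993 -0.1105929   0.154     ]
stand inner pred [ 0.5057625 -0.092225 ]
[0.57398374 0.26062188 0.21206151]
```

send_rows:
  targets:
    - [[-0.3, -1, 0.15, 0, 0, 0, 1], [-0.3, -1, 0.15, 0, 0, 0, 1], [-0.3, -1, 0.15, 0, 0, 0, 1], [-0.3, -1, 0.15, 0, 0, 0, 1], [-0.3, -1, 0.15, 0, 0, 0, 1], [-0.3, -1, 0.15, 0, 0, 0, 1]]

```text
time_s: 19.0
tcp_pos: [0.5125, 0.0586, 0.2376]
eef_rot: [0.13, 0.992, 0.0, 0.0]
force: [1.0, 0.4, -0.7]
opening: 0.0161
```

send_rows:
  targets:
    - [[-0.04, -0.76, 0, 0, 0, 0, 1], [-0.04, -0.76, 0, 0, 0, 0, 1], [-0.04, -0.76, 0, 0, 0, 0, 1], [-0.04, -0.76, 0, 0, 0, 0, 1], [-0.04, -0.76, -0.15, 0, 0, 0, 1], [-0.04, -0.76, -0.32, 0, 0, 0, 1], [-0.04, -0.76, -0.32, 0, 0, 0, 1], [-0.04, -0.76, -0.32, 0, 0, 0, 1]]

```text
time_s: 19.8
tcp_pos: [0.5048, -0.0909, 0.1735]
eef_rot: [0.128, 0.992, 0.0, -0.001]
force: [0.1, -0.5, -0.4]
opening: 0.0164
```

```bash
python3 - <<'E'
from h import *
for n in('wrist','scene','side'): snap(n,n+'8')
o=ctrl.get_obs();print(o['time_s'],o['tcp_pos'],o['eef_rot'],o['force'])
a=[]
for f,x,y in(('wrist8',260,100),('scene8',235,80),('side8',310,110)):
    im=cv2.imread('pics/%s.png'%f)[y:y+100,x:x+130];im=cv2.convertScaleAbs(im,alpha=1.8,beta=0);a.append(cv2.resize(im,None,fx=3,fy=3,interpolation=cv2.INTER_CUBIC))
cv2.imwrite('pics/c16.png',np.vstack([np.hstack([a[0],a[1]]),np.hstack([a[2],a[2]])]))
E
```

```text
19.95 [ 0.50581023 -0.09154959  0.17550599] [ 1.28122344e-01  9.91757593e-01 -1.18118528e-05  1.24138042e-03] [ 0.40300699  0.2628267  -1.10414858]
```

View pics/c16.png

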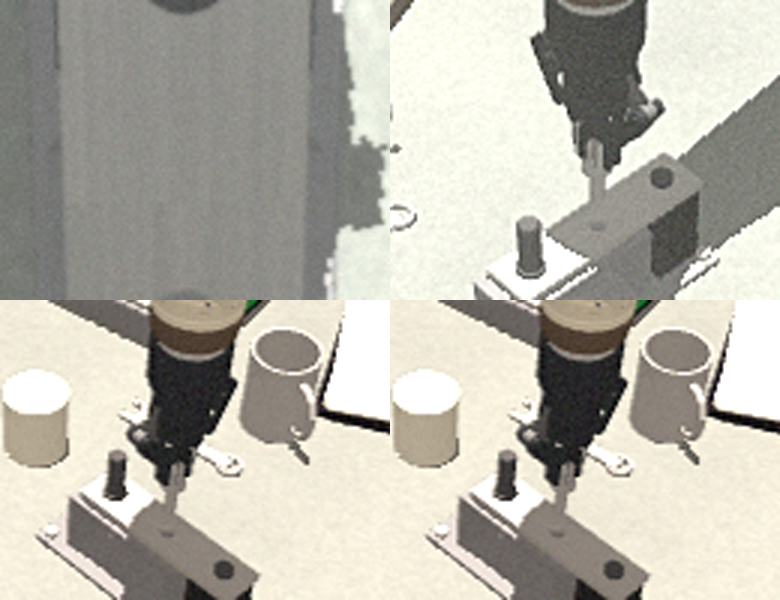

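```bash
python3 - <<'E'
from h import *
a=[]
for f,x,y in(('scene8',280,115),('side8',340,155)):
    im=cv2.imread('pics/%s.png'%f)[y:y+55,x:x+50];im=cv2.convertScaleAbs(im,alpha=1.8,beta=0);a.append(cv2.resize(im,None,fx=8,fy=8,interpolation=cv2.INTER_CUBIC))
cv2.imwrite('pics/c17.png',np.hstack(a))
im=cv2.imread('pics/wrist8.png')[150:330,250:400];im=cv2.convertScaleAbs(im,alpha=2,beta=0)
cv2.imwrite('pics/c18.png',cv2.resize(im,None,fx=3.3,fy=3.3,interpolation=cv2.INTER_CUBIC))
p=ctrl.get_obs()['tcp_pos']
for z in(.0017,.0137,-.0097,-.0497):
    q=p+[0,0,z];print(z,(proj('scene8',q)-[280,115])*8,(proj('side8',q)-[340,155])*8,(proj('wrist8',q)-[250,150])*3.3)
h=[.5052,-.0922,.098];print((proj('scene8',h)-[280,115])*8,(proj('side8',h)-[340,155])*8)
E
```

```text
0.0017 [186.96156991 136.42241439] [222.02458113 103.60979405] [239.48943241 396.72554398]
0.0137 [186.72362428 107.98468622] [225.08519864  80.40550858] [239.66474095 444.88906105]
-0.0097 [187.18430288 163.04202412] [219.15877587 125.33709682] [239.34559202 357.20745041]
-0.0497 [187.94126007 253.50867   ] [209.41310369 199.22459134] [238.96345317 252.22025916]
[187.79178329 311.8453169 ] [205.10438941 248.10757436]
```

View pics/c17.png

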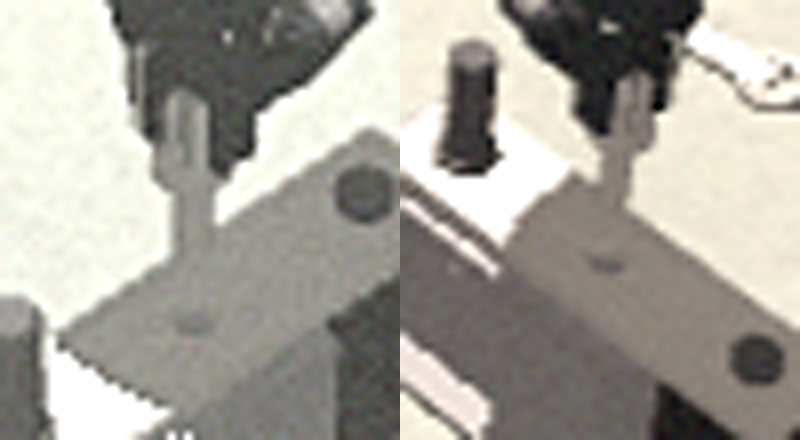

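View pics/c18.png

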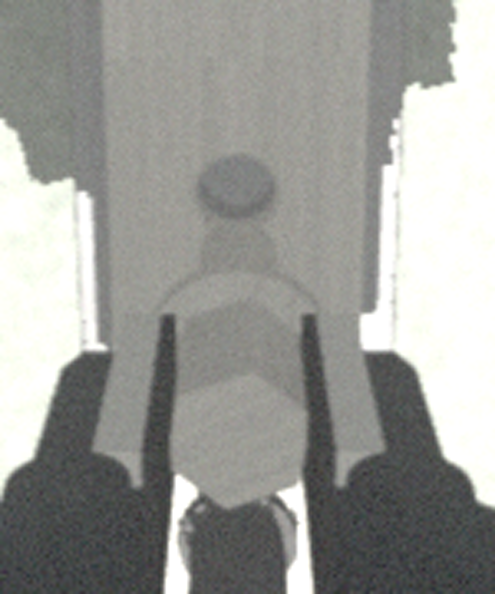

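```bash
python3 - <<'E'
from h import *
p=ctrl.get_obs()['tcp_pos']
for z in(.093,.098):print(z,'hole: wrist',atz('wrist8',250+236.5/3.3-.4,150+187/3.3-.4,z),'scene',atz('scene8',280+194/8-.4,115+324/8-.4,z),'side',atz('side8',340+206/8-.4,155+263/8-.4,z))
z=p[2]-.0497
print('tip',z,'wrist near edge',atz('wrist8',250+239/3.3-.4,150+222/3.3-.4,z),'scene bottom',atz('scene8',280+192/8-.4,115+262/8-.4,z),'side',atz('side8',340+210/8-.4,155+212/8-.4,z))
# outer hole shift check: bracket outer edge etc
w=[atz('wrist8',250+c/3.3-.4,150+180/3.3,.098) for c in(106,370)];print(np.linalg.norm(w[0]-w[1]),(w[0]+w[1])/2)
E
```

```text
0.093 hole: wrist [ 0.50440627 -0.09191055  0.093     ] scene [ 0.50407388 -0.09181718  0.093     ] side [ 0.50484076 -0.0905843   0.093     ]
0.098 hole: wrist [ 0.50282574 -0.09148637  0.098     ] scene [ 0.50793492 -0.08925751  0.098     ] side [ 0.50308993 -0.08636668  0.098     ]
tip 0.1258059945005689 wrist near edge [ 0.5002007  -0.09030717  0.12580599] scene bottom [ 0.50758063 -0.09006637  0.12580599] side [ 0.50431556 -0.08664357  0.12580599]
0.05096161755291868 [ 0.50178357 -0.09091361  0.098     ]
```

The bolt is upright in the grip, and its axis is within about 1 mm of the hole (≈.5045,-.0917). Lower it, feeling for contact.

send_rows:
  targets:
    - [[-0.004, -0.001, -0.05, 0, 0, 0, 1], [-0.004, -0.001, -0.1, 0, 0, 0, 1], [-0.004, -0.001, -0.11, 0, 0, 0, 1], [-0.004, -0.001, -0.12, 0, 0, 0, 1], [-0.004, -0.001, -0.13, 0, 0, 0, 1]]

```text
time_s: 20.45
tcp_pos: [0.504, -0.0922, 0.1476]
eef_rot: [0.129, 0.992, 0.0, 0.0]
force: [-1.2, 0.4, -0.3]
opening: 0.0163
```

send_rows:
  targets:
    - [[0, 0, -0.01, 0, 0, 0, 1], [0, 0, -0.02, 0, 0, 0, 1]]

```text
time_s: 20.65
tcp_pos: [0.5041, -0.0922, 0.1437]
eef_rot: [0.129, 0.992, -0.0, 0.0]
force: [-0.2, 0.2, -1.1]
opening: 0.0167
```

send_rows:
  targets:
    - [[0, 0, -0.01, 0, 0, 0, 1], [0, 0, -0.02, 0, 0, 0, 1]]

```text
time_s: 20.85
tcp_pos: [0.504, -0.0922, 0.1396]
eef_rot: [0.129, 0.992, -0.0, 0.0]
force: [0.6, 0.7, -0.9]
opening: 0.0164
```

send_rows:
  targets:
    - [[0, 0, -0.01, 0, 0, 0, 1], [0, 0, -0.02, 0, 0, 0, 1]]

```text
time_s: 21.05
tcp_pos: [0.5041, -0.0922, 0.1355]
eef_rot: [0.129, 0.992, 0.0, 0.0]
force: [0.4, 0.8, -0.7]
opening: 0.0162
```

The tip is through the bracket with no contact. Continue.

send_rows:
  targets:
    - [[0, 0, -0.01, 0, 0, 0, 1]]

```text
time_s: 21.15
tcp_pos: [0.504, -0.0922, 0.1335]
eef_rot: [0.129, 0.992, -0.0, -0.0]
force: [-0.5, 0.3, -0.8]
opening: 0.0164
```

send_rows:
  targets:
    - [[0, 0, -0.01, 0, 0, 0, 1]]

```text
time_s: 21.25
tcp_pos: [0.504, -0.0922, 0.1315]
eef_rot: [0.129, 0.992, -0.0, 0.0]
force: [0.3, -0.8, -0.5]
opening: 0.0164
```

send_rows:
  targets:
    - [[0, 0, -0.01, 0, 0, 0, 1]]

```text
time_s: 21.35
tcp_pos: [0.5041, -0.0922, 0.1296]
eef_rot: [0.129, 0.992, 0.0, 0.0]
force: [0.9, -0.1, 0.4]
opening: 0.0171
```

send_rows:
  targets:
    - [[0, 0, -0.01, 0, 0, 0, 1], [0, 0, -0.02, 0, 0, 0, 1]]

```text
time_s: 21.55
tcp_pos: [0.5042, -0.0922, 0.1256]
eef_rot: [0.129, 0.992, 0.0, 0.0]
force: [1.1, 0.7, -0.2]
opening: 0.0163
```

send_rows:
  targets:
    - [[0.001, 0, -0.01, 0, 0, 0, 1], [0.001, 0, -0.02, 0, 0, 0, 1]]

```text
time_s: 21.75
tcp_pos: [0.5043, -0.0922, 0.1216]
eef_rot: [0.129, 0.992, 0.0, 0.0]
force: [1.5, 0.6, -1.0]
opening: 0.0167
```

send_rows:
  targets:
    - [[0, 0, -0.01, 0, 0, 0, 1], [0, 0, -0.02, 0, 0, 0, 1]]

```text
time_s: 21.95
tcp_pos: [0.5043, -0.0922, 0.1176]
eef_rot: [0.129, 0.992, 0.0, 0.0]
force: [1.8, -0.5, -0.5]
opening: 0.0167
```

send_rows:
  targets:
    - [[0, 0, -0.01, 0, 0, 0, 1], [0, 0, -0.02, 0, 0, 0, 1]]

```text
time_s: 22.15
tcp_pos: [0.5043, -0.0921, 0.1136]
eef_rot: [0.129, 0.992, 0.0, 0.0]
force: [1.9, 1.1, -0.4]
opening: 0.0164
```

send_rows:
  targets:
    - [[0, 0, -0.007, 0, 0, 0, 1], [0, 0, -0.014, 0, 0, 0, 1]]

```text
time_s: 22.35
tcp_pos: [0.5043, -0.0922, 0.1108]
eef_rot: [0.129, 0.992, 0.0, 0.0]
force: [2.0, 0.6, -0.1]
opening: 0.0161
```

send_rows:
  targets:
    - [[0, 0, -0.006, 0, 0, 0, 1], [0, 0, -0.012, 0, 0, 0, 1]]

```text
time_s: 22.55
tcp_pos: [0.5043, -0.0922, 0.1084]
eef_rot: [0.129, 0.992, 0.0, 0.0]
force: [1.2, 1.1, -0.8]
opening: 0.0162
```

send_rows:
  targets:
    - [[0, 0, -0.005, 0, 0, 0, 1]]

```text
time_s: 22.65
tcp_pos: [0.5043, -0.0922, 0.1074]
eef_rot: [0.129, 0.992, 0.0, 0.0]
force: [1.7, 0.5, 0.1]
opening: 0.0164
```

send_rows:
  targets:
    - [[0, 0, -0.004, 0, 0, 0, 1]]

```text
time_s: 22.75
tcp_pos: [0.5044, -0.0922, 0.1072]
eef_rot: [0.129, 0.992, -0.0, 0.0]
force: [-0.9, 1.3, 9.8]
opening: 0.0164
```

Flange down at TCP .1072 (expected .1077), about 10 N. Hold briefly, then release.

send_rows:
  targets:
    - [[0, 0, 0.002, 0, 0, 0, 1], [0, 0, 0.004, 0, 0, 0, 1], [0, 0, 0.004, 0, 0, 0, 1]]

```text
time_s: 23.05
tcp_pos: [0.5042, -0.0922, 0.1074]
eef_rot: [0.129, 0.992, 0.0, -0.0]
force: [2.0, 1.7, -0.5]
opening: 0.0164
```

send_rows:
  targets:
    - [[0, 0, 0, 0, 0, 0, 0.8], [0, 0, 0, 0, 0, 0, 0.6], [0, 0, 0, 0, 0, 0, 0.45], [0, 0, 0, 0, 0, 0, 0.45], [0, 0, 0, 0, 0, 0, 0.45], [0, 0, 0, 0, 0, 0, 0.45]]

```text
time_s: 23.65
tcp_pos: [0.5042, -0.0922, 0.1075]
eef_rot: [0.129, 0.992, -0.0, -0.0]
force: [0.4, -0.2, -0.0]
opening: 0.0469
```

send_rows:
  targets:
    - [[0, 0, 0.1, 0, 0, 0, 0.45], [0, 0, 0.3, 0, 0, 0, 0.45], [0, 0, 0.5, 0, 0, 0, 0.45], [0, 0, 0.6, 0, 0, 0, 0.45], [0, 0, 0.6, 0, 0, 0, 0.45], [0, 0, 0.6, 0, 0, 0, 0.45]]

```text
time_s: 24.25
tcp_pos: [0.5044, -0.0922, 0.2273]
eef_rot: [0.129, 0.992, -0.0, 0.0]
force: [-1.0, 0.0, -0.5]
opening: 0.0468
```

```bash
python3 - <<'E'
from h import *
for n in('wrist','scene','side'): snap(n,n+'9')
o=ctrl.get_obs();print(o['time_s'],o['tcp_pos'],o['eef_rot'],o['force'])
a=[]
for f,x,y in(('wrist9',260,120),('scene9',235,110),('side9',310,130),('wrist9',260,220)):
    im=cv2.imread('pics/%s.png'%f)[y:y+100,x:x+130];im=cv2.convertScaleAbs(im,alpha=1.6,beta=0);a.append(cv2.resize(im,None,fx=3,fy=3,interpolation=cv2.INTER_CUBIC))
cv2.imwrite('pics/c19.png',np.vstack([np.hstack([a[0],a[1]]),np.hstack([a[3],a[2]])]))
E
```

```text
24.4 [ 0.50376933 -0.09209135  0.22610273] [ 1.28558115e-01  9.91701430e-01  5.50926444e-05 -1.04011570e-03] [0.10963933 0.40414892 0.22655421]
```

View pics/c19.png

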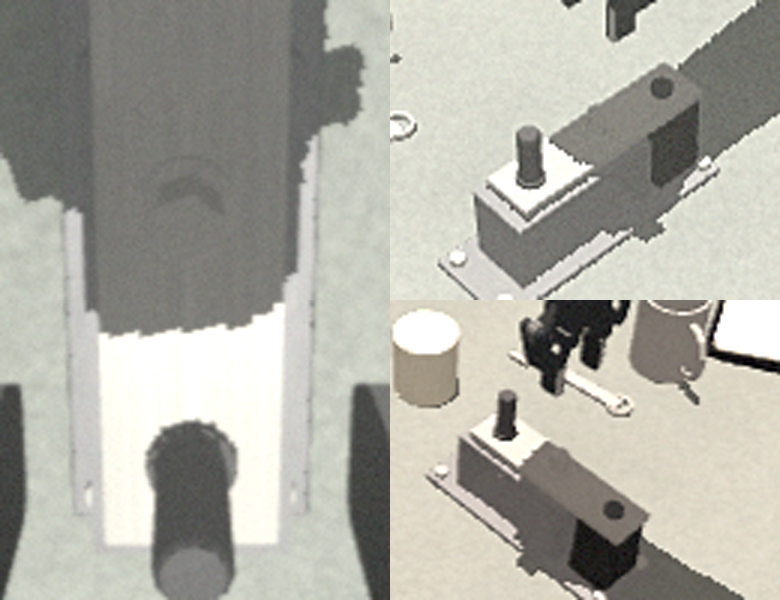

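```bash
python3 - <<'E'
from h import *
a=[]
for f,x,y in(('wrist9',290,150),('scene9',285,125),('side9',340,160)):
    im=cv2.imread('pics/%s.png'%f)[y:y+60,x:x+60].astype(float);im=np.clip((im-60)*4,0,255).astype('uint8') if f!='wrist9' else np.clip((im-50)*5,0,255).astype('uint8')
    a.append(cv2.resize(im,(266,266),interpolation=cv2.INTER_CUBIC))
cv2.imwrite('pics/c20.png',np.hstack(a))
E
```

```text
(no output)
```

View pics/c20.png

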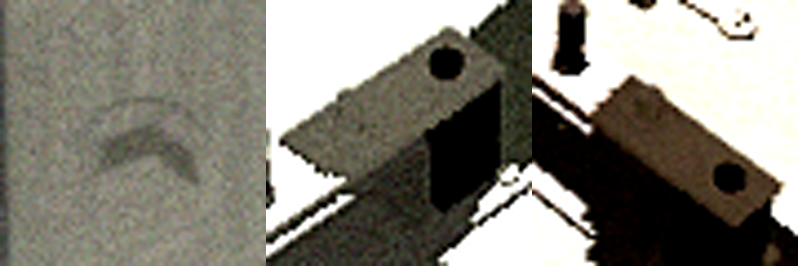

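```bash
python3 - <<'E'
from h import *
print(atz('wrist9',260+193/3-.4,220+275/3-.4,.1535), ctrl.get_obs()['tcp_pos'])
E
```

```text
[ 0.57666835 -0.11048728  0.1535    ] [ 0.50376933 -0.09209135  0.22610273]
```

send_rows:
  targets:
    - [[0.365, -0.09, 0, 0, 0, 0, 0.45], [0.365, -0.09, 0, 0, 0, 0, 0.45], [0.365, -0.09, 0, 0, 0, 0, 0.45], [0.365, -0.09, -0.1, 0, 0, 0, 0.45], [0.365, -0.09, -0.3, 0, 0, 0, 0.45], [0.365, -0.09, -0.5, 0, 0, 0, 0.45], [0.365, -0.09, -0.57, 0, 0, 0, 0.45], [0.365, -0.09, -0.57, 0, 0, 0, 0.45], [0.365, -0.09, -0.57, 0, 0, 0, 0.45]]

```text
time_s: 25.3
tcp_pos: [0.5775, -0.1102, 0.1152]
eef_rot: [0.129, 0.992, -0.0, 0.001]
force: [0.4, 1.0, -0.2]
opening: 0.0471
```

send_rows:
  targets:
    - [[0, 0, 0, 0, 0, 0, 0.7], [0, 0, 0, 0, 0, 0, 1], [0, 0, 0, 0, 0, 0, 1], [0, 0, 0, 0, 0, 0, 1], [0, 0, 0, 0, 0, 0, 1], [0, 0, 0, 0, 0, 0, 1]]

```text
time_s: 25.9
tcp_pos: [0.5781, -0.1104, 0.1156]
eef_rot: [0.129, 0.992, -0.0, 0.002]
force: [-0.8, 0.3, 6.4]
opening: 0.0186
```

send_rows:
  targets:
    - [[0, 0, 0.02, 0, 0, 0, 1], [0, 0, 0.04, 0, 0, 0, 1], [0, 0, 0.06, 0, 0, 0, 1]]

```text
time_s: 26.2
tcp_pos: [0.5775, -0.1102, 0.1251]
eef_rot: [0.129, 0.992, 0.0, -0.0]
force: [4.2, -0.8, -10.5]
opening: 0.0185
```

send_rows:
  targets:
    - [[0, 0, 0.03, 0, 0, 0, 1], [0, 0, 0.06, 0, 0, 0, 1], [0, 0, 0.09, 0, 0, 0, 1], [0, 0, 0.12, 0, 0, 0, 1]]

```text
time_s: 26.6
tcp_pos: [0.5772, -0.1102, 0.1507]
eef_rot: [0.129, 0.992, -0.0, 0.0]
force: [-0.8, 0.5, -0.4]
opening: 0.0184
```

send_rows:
  targets:
    - [[0, 0, 0.05, 0, 0, 0, 1], [0, 0, 0.1, 0, 0, 0, 1], [0, 0, 0.15, 0, 0, 0, 1], [0, 0, 0.25, 0, 0, 0, 1], [0, 0, 0.4, 0, 0, 0, 1], [0, 0, 0.5, 0, 0, 0, 1], [0, 0, 0.6, 0, 0, 0, 1], [0, 0, 0.6, 0, 0, 0, 1]]

```text
time_s: 27.4
tcp_pos: [0.578, -0.1103, 0.2729]
eef_rot: [0.129, 0.992, -0.0, 0.002]
force: [0.1, 0.1, -1.3]
opening: 0.0186
```

```bash
python3 - <<'E'
from h import *
for n in('wrist','scene','side'): snap(n,n+'10')
o=ctrl.get_obs();print(o['time_s'],o['tcp_pos'],o['eef_rot'],o['force'])
crop('scene10',235,80,345,200,4,'c21');crop('side10',310,90,400,210,4,'c22')
cv2.imwrite('pics/c23.png',np.hstack([cv2.resize(cv2.convertScaleAbs(cv2.imread('pics/%s.png'%q),alpha=1.5),(400,480)) for q in('c21','c22')]))
E
```

```text
27.55 [ 0.57714875 -0.11017658  0.26859592] [ 1.28546970e-01  9.91703320e-01  1.67678195e-05 -4.48047219e-04] [-0.39803974 -0.53374527 -2.05942137]
```

View pics/c23.png

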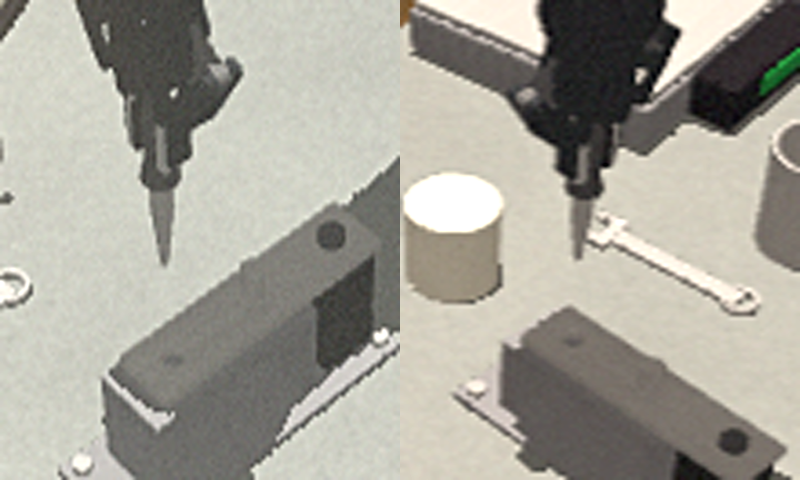

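View pics/wrist10.png

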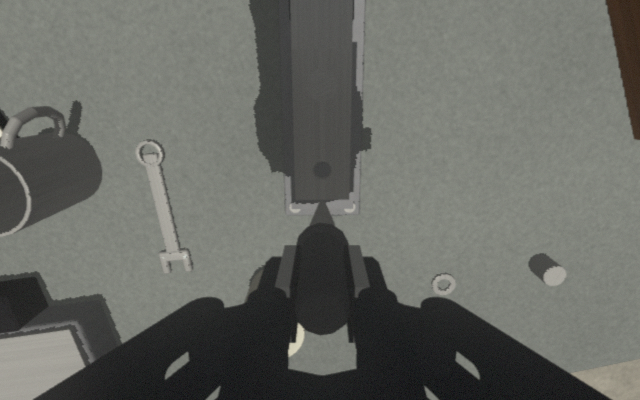

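```bash
python3 - <<'E'
from h import *
print(atz('scene10',279.8,146,.1807),atz('side10',349.8,154.8,.1807),proj('scene10',[.5771,-.1102,.1807]),proj('side10',[.5771,-.1102,.1807]))
E
```

```text
[ 0.57841591 -0.110729    0.1807    ] [ 0.57612522 -0.10838496  0.1807    ] [280.30111636 145.75173398] [349.81471514 154.326827  ]
```

The drift is out and hangs vertical; the bolt stayed in place. Take it to the bolt's former hole (x=+25), which is now free and has a measured position.

send_rows:
  targets:
    - [[-0.01, 1, 0, 0, 0, 0, 1], [-0.01, 1, 0, 0, 0, 0, 1], [-0.01, 1, 0, 0, 0, 0, 1], [-0.01, 1, 0, 0, 0, 0, 1], [-0.01, 1, 0, 0, 0, 0, 1], [-0.01, 1, 0, 0, 0, 0, 1]]

```text
time_s: 28.15
tcp_pos: [0.5747, 0.091, 0.2681]
eef_rot: [0.127, 0.992, -0.0, -0.001]
force: [0.4, -0.4, -1.2]
opening: 0.0186
```

send_rows:
  targets:
    - [[-0.01, 0.85, 0, 0, 0, 0, 1], [-0.01, 0.85, 0, 0, 0, 0, 1], [-0.01, 0.85, 0, 0, 0, 0, 1], [-0.01, 0.85, 0, 0, 0, 0, 1], [-0.01, 0.85, -0.15, 0, 0, 0, 1], [-0.01, 0.85, -0.35, 0, 0, 0, 1], [-0.01, 0.85, -0.4, 0, 0, 0, 1], [-0.01, 0.85, -0.4, 0, 0, 0, 1]]

```text
time_s: 28.95
tcp_pos: [0.5727, 0.2582, 0.1878]
eef_rot: [0.129, 0.992, -0.001, -0.002]
force: [0.1, 0.0, -1.0]
opening: 0.0184
```

```bash
python3 - <<'E'
from h import *
for n in('wrist','scene','side'): snap(n,n+'11')
o=ctrl.get_obs();print(o['time_s'],o['tcp_pos'],o['eef_rot'],o['force'])
p=o['tcp_pos']
a=[]
for f,x,y in(('scene11',380,150),('side11',240,200),('wrist11',280,150)):
    im=cv2.imread('pics/%s.png'%f)[y:y+90,x:x+70];a.append(cv2.resize(cv2.convertScaleAbs(im,alpha=1.4),None,fx=3.8,fy=3.8,interpolation=cv2.INTER_CUBIC))
    print(f,(proj(f,p-[0,0,.0879])-[x,y])*3.8,(proj(f,[.5731,.2592,.08])-[x,y])*3.8)
cv2.imwrite('pics/c24.png',np.hstack(a))
E
```

```text
29.1 [0.5740826  0.25936979 0.19182826] [1.29017757e-01 9.91641312e-01 6.87133592e-04 1.20588409e-03] [-0.78935889 -0.46360394 -1.42864646]
scene11 [139.5373258  316.39403274] [133.32071976 337.31727154]
side11 [154.82341085 216.1720918 ] [158.27810223 234.88669228]
wrist11 [172.94845097 214.70623359] [169.90326928 171.28650869]
```

View pics/c24.png

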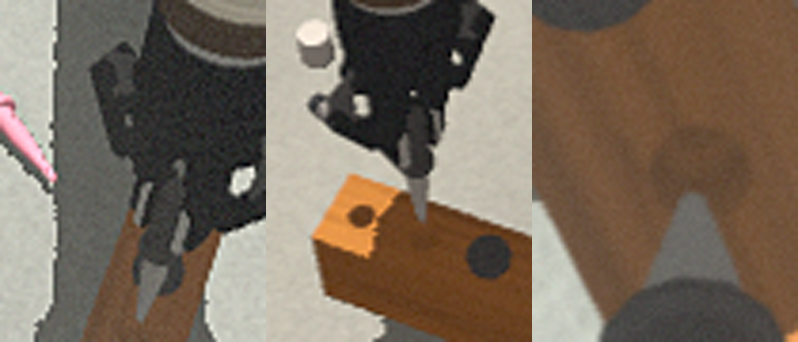

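The tip is over the free hole (wrist crop: tip (161,195), hole (168,165)). Descend.

send_rows:
  targets:
    - [[-0.005, 0.004, -0.05, 0, 0, 0, 1], [-0.005, 0.004, -0.1, 0, 0, 0, 1], [-0.005, 0.004, -0.15, 0, 0, 0, 1], [-0.005, 0.004, -0.2, 0, 0, 0, 1], [-0.005, 0.004, -0.2, 0, 0, 0, 1]]

```text
time_s: 29.6
tcp_pos: [0.5714, 0.2603, 0.1472]
eef_rot: [0.128, 0.992, -0.001, -0.001]
force: [-0.1, -0.7, -0.7]
opening: 0.0182
```

send_rows:
  targets:
    - [[0, 0, -0.04, 0, 0, 0, 1], [0, 0, -0.08, 0, 0, 0, 1], [0, 0, -0.12, 0, 0, 0, 1], [0, 0, -0.15, 0, 0, 0, 1]]

```text
time_s: 30.0
tcp_pos: [0.5721, 0.2605, 0.1185]
eef_rot: [0.129, 0.992, -0.0, -0.0]
force: [-0.5, -0.9, -1.6]
opening: 0.0185
```

send_rows:
  targets:
    - [[0.004, -0.003, -0.02, 0, 0, 0, 1], [0.004, -0.003, -0.04, 0, 0, 0, 1], [0.004, -0.003, -0.06, 0, 0, 0, 1], [0.004, -0.003, -0.08, 0, 0, 0, 1]]

```text
time_s: 30.4
tcp_pos: [0.5731, 0.2601, 0.1033]
eef_rot: [0.129, 0.992, 0.0, 0.0]
force: [-0.1, -1.6, -1.8]
opening: 0.0186
```

send_rows:
  targets:
    - [[0, 0, -0.01, 0, 0, 0, 1], [0, 0, -0.015, 0, 0, 0, 1]]

```text
time_s: 30.6
tcp_pos: [0.573, 0.26, 0.1003]
eef_rot: [0.129, 0.992, -0.0, -0.0]
force: [-0.4, 0.1, -1.9]
opening: 0.0187
```

send_rows:
  targets:
    - [[0, 0, -0.007, 0, 0, 0, 1], [0, 0, -0.014, 0, 0, 0, 1]]

```text
time_s: 30.8
tcp_pos: [0.5732, 0.2601, 0.0979]
eef_rot: [0.129, 0.992, 0.0, 0.0]
force: [0.6, -1.3, 10.8]
opening: 0.0183
```

send_rows:
  targets:
    - [[0, 0, 0, 0, 0, 0, 0.8], [0, 0, 0, 0, 0, 0, 0.6], [0, 0, 0, 0, 0, 0, 0.45], [0, 0, 0, 0, 0, 0, 0.45], [0, 0, 0, 0, 0, 0, 0.45], [0, 0, 0, 0, 0, 0, 0.45]]

```text
time_s: 31.4
tcp_pos: [0.573, 0.26, 0.0977]
eef_rot: [0.129, 0.992, 0.0, 0.0]
force: [0.1, -0.8, 1.0]
opening: 0.0467
```

send_rows:
  targets:
    - [[0, 0, 0.1, 0, 0, 0, 0.45], [0, 0, 0.3, 0, 0, 0, 0.45], [0, 0, 0.5, 0, 0, 0, 0.45], [0, 0, 0.7, 0, 0, 0, 0.45], [0, 0, 0.7, 0, 0, 0, 0.45], [0, 0, 0.7, 0, 0, 0, 0.45]]

```text
time_s: 32.0
tcp_pos: [0.5735, 0.2602, 0.2386]
eef_rot: [0.129, 0.992, 0.001, 0.001]
force: [-0.5, 0.2, -0.8]
opening: 0.0469
```

send_rows:
  targets:
    - [[-0.7, 0, 0.1, 0, 0, 0, 0.45], [-0.7, 0, 0.1, 0, 0, 0, 0.45], [-0.7, 0, 0.1, 0, 0, 0, 0.45], [-0.7, 0, 0.1, 0, 0, 0, 0.45], [-0.7, 0, 0.1, 0, 0, 0, 0.45]]

```text
time_s: 32.5
tcp_pos: [0.4324, 0.26, 0.257]
eef_rot: [0.128, 0.992, -0.0, -0.0]
force: [1.0, -0.5, 0.1]
opening: 0.0464
```

```bash
python3 - <<'E'
from h import *
for n in('wrist','scene','side'): snap(n,n+'12')
o=ctrl.get_obs();print(o['time_s'],o['tcp_pos'],o['force'])
a=[]
for f,x,y in(('scene12',370,160),('side12',235,220),('scene12',240,110),('side12',310,140)):
    im=cv2.imread('pics/%s.png'%f)[y:y+100,x:x+130];a.append(cv2.resize(cv2.convertScaleAbs(im,alpha=1.4),None,fx=3,fy=3,interpolation=cv2.INTER_CUBIC))
cv2.imwrite('pics/c25.png',np.vstack([np.hstack(a[:2]),np.hstack(a[2:])]))
for z in(.085,.08,.136):print(z,proj('scene12',[.5731,.2592,z]),proj('side12',[.5731,.2592,z]))
E
```

```text
32.65 [0.43364159 0.25993017 0.25649353] [ 0.87873221  0.45589522 -0.80877933]
0.085 [415.44642658 237.56236764] [281.53443942 260.82140386]
0.08 [415.08439994 238.76770304] [281.65213217 261.81228744]
0.136 [419.28289339 224.78919365] [280.28705984 250.31941475]
```

View pics/c25.png

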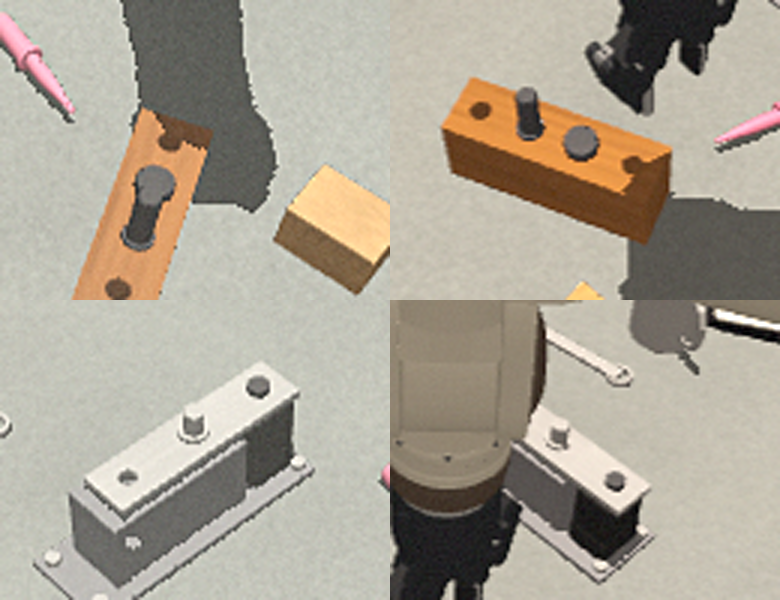

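View pics/wrist12.png

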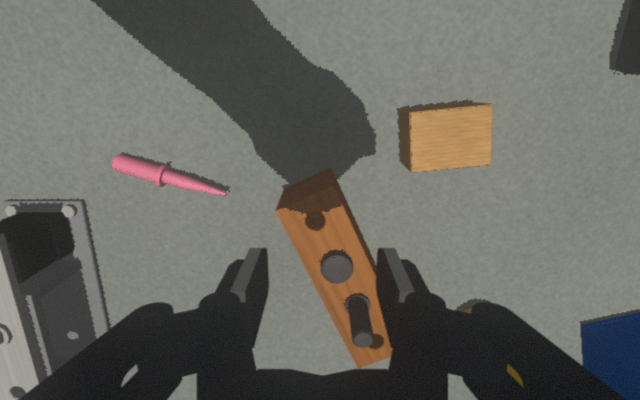

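The drift stands in the block at side (281,252), predicted (280,250). The round top behind it in the scene view is the stub at (422,220). The bolt is upright with its flange down at scene (304,252). The gripper is clear, so I'm handing in.

```bash
python3 - <<'E'
from h import *
o=ctrl.get_obs();print(o['time_s'],o['force'],abs(o['joint_velocities']).max());print(ctrl.job_done())
E
```

```text
32.65 [ 0.87873221  0.45589522 -0.80877933] 0.008084161079833823
the job is handed in; nothing more can be done
None
```

The job is done and handed in after about 33 s; the hand-in reports no verdict. The readings below come from the wrist force, TCP heights and camera pictures.

- **Drift in:** It worked down the outer hole with about a 10 N push. The collar met the bracket about 98 mm above the counter. I held it at a wrist reading of 22–29 N for about 1.5 s, the last 0.5 s at 29 N. That is about 19 N over the sliding push rather than 15. The collar force itself is not measured.
- **Bolt in:** With the drift left in, the bolt went through the inner hole with almost no resistance. Its flange came down about 12.5 mm above the stand's plate, with about 10 N at touchdown.
- **Drift back:** It pulled out with about 10 N. It now stands in the bolt's former hole (x = +25 mm) with its collar down on the block.

**Last checks:** The pictures show the bolt and drift upright and seated, the arm still, and the gripper clear.

**Points that disagreed:**
- **Bracket height:** The first camera fit and both touchdowns gave about 98 mm, but one later comparison of the three cameras suggested 93 mm. I relied on the touchdowns.
- **Pink look-alike:** It stood on its tip in the first pictures and was lying on the counter by the time of my early moves. I felt no contact force, so I believe it toppled by itself, but I did not see it happen.

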